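Pin the two diamond plates on the sloping sharpening stand

TASK

Set up the sharpening stand for honing: seat the thick coarse diamond plate (dotted face) fully home over the two locating pins of the sloping stand, then pile the thin fine plate (plain face) squarely on it over the same pins, fully home. The pins can be set along the bed and you cannot count on where they are, so feel them into the holes without forcing the plates, and leave the chisel, the gouge and the spirit jar alone.

Things in the scene. Friction and masses are not known exactly. Their poses are not given: they have to be found in the camera images.
- bed_centre (a point): centre of the top face of the stand's pale wooden bed, 73 mm above the bench, on which the coarse plate will lie. x up the slope along the bed, y across, z square out of it. The bed is 186 x 38 mm (narrower than the plates: fingers pass beside it), slopes 27 degrees and rises away from the robot, so its z leans toward the robot; turned up to 0.25 rad. It does not move with the pins
- coarse_plate_centre (a point): centre of the coarse diamond plate, half-way up (8 mm above its underside): steel, 150 x 50 x 16 mm, the thicker one, its upper face dotted with small dark round recesses. x along its length, z out of its abrasive face (up at the start). Starts flat on the bench left or right of the stand. Home, its centre is 8 mm out from the bed. 0.2 to 0.42 kg
- fine_plate_centre (a point): centre of the fine diamond plate, half-way up (6 mm above its underside): steel, 150 x 50 x 12 mm, the thinner one, its upper face plain. x along its length, z out of its abrasive face (up at the start). Starts flat on the bench left or right of the stand. Home, its centre is 22 mm out from the bed. 0.2 to 0.42 kg
- coarse_plate: the coarse plate, origin at the centre of its underside, axes as its centre. Two holes go right through on its centre line, 62 mm from the centre: round, 9.5 mm wide, at the -x end; a slot 13.5 mm long, 9.5 mm wide at the +x end. It fits the pins either way round
- fine_plate: the fine plate, origin at the centre of its underside, axes as its centre. Two holes go right through on its centre line, 62 mm from the centre: round, 9.5 mm wide, at the -x end; a slot 13.5 mm long, 9.5 mm wide at the +x end. It fits the pins either way round
- sharpening_stand: the stand, fast to the bench: base board 190 x 70 mm, origin under its middle, z up. Two steel pins 124 mm apart stand square out of the bed's centre line: 8 mm thick, 24 mm tall, noses tapering to 4 mm over the last 3. They sit on a flush steel bar in the bed, screwed fast anywhere up to 10 mm up- or down-slope of central; that setting is not in the poses: look or feel for it
- bench_chisel: bench chisel with amber handle, 27 x 205 x 31 mm, lying to the right behind the stand; origin at the centre of its underside; leave alone
- gouge: carving gouge with dark turned handle, 26 x 210 x 29 mm, lying to the right behind the stand; origin at the centre of its underside; leave alone
- spirit: glass jar of spirit with a wooden lid, 52 mm across, 102 mm tall, standing to the left behind the stand; origin at the centre of its underside; leave alone
There are look-alikes about, which are no part of the job. Leave any blue look-alike of the fine_plate alone.

How it is judged:
By the outcome, as a careful person would: the job done as asked, in the order asked, and still so for the second after the job is handed in, with the robot touching nothing.
It also fails if it takes over 72 s, if anything falls off the work surface, if the arm or the gripper's body presses on something with over 40 N, if the wrist force passes 120 N, or if a joint passes its speed limit or range.

ROBOT

A 6-joint arm with a two-finger parallel gripper is mounted at the origin on a cart in front of the work surface, level with it; the furniture and walls round the work are solid. World frame = base frame: x ahead of the robot, y to its left, z up, the work surface at z = 0. Lengths are in m, angles in degrees, forces in N, time in s.
With the tool pointing down it reaches from about 0.4 to 0.825 m from the base axis. Payload 7 kg.
Tool frame: the origin (TCP) lies on the centre line of the jaws, within the pads' length; the fingertips stand 17 mm ahead of it and the grasp point (between the pads) lies 2 mm behind it; z points along the fingers, y is the direction in which the jaws open and shut (so a half turn about z gives the same grasp; the last joint's range is limited). The gripper opens to 88 mm and grips with 3 to 60 N. Pads are 19 mm wide; open, the fingers measure 130 mm over their backs; the gripper's body (78 mm by 193 mm) begins 47 mm behind the grasp point.
Start: joints at [-58.321, 20.546, 0.682, 0, -70.136, -16.507], TCP at [0.177, -0.651, 0.22] pointing down, gripper open.
Joint ranges: [-176.03, 176.03], [-82.01, 121.73], [-58.28, 71.71], [-173.87, 95.51], [-174.79, -0.11], [-173.66, 173.66]. Speed limits (degrees/s): [136.94, 136.94, 172.46, 180, 180, 180].

INTERFACE

Orientations are given as [roll, pitch, yaw] about the fixed x, y, z axes, in that order (R = Rz(yaw) Ry(pitch) Rx(roll)).
In Python, from plant import telemetry, vision, close_job, recognise, silhouettes, place_of gives the robot as it stands.
- The arm moves only by the shell command python3 -m handwheel 'ROWS'. ROWS is JSON, a list that holds one entry, the list of rows, each a list of 5 numbers: the shift along the tool's x, y, z in m, then the turn about the tool's z in rad, then the closure, from 0 (fully open) to 1 (shut). In form: [[[tx, ty, tz, yaw, gripper], ...]]. A call has 1 to 20 rows; each row shifts and turns the commanded pose from where the row before left it, along the tool's axes as they then stand; what a row does not reach is not made up. A row lasts 1/12 s, in which the tool goes at most 41.7 mm and 7.16 degrees, less where a joint would pass 70% of its speed; a pose out of reach is approached as far as the arm can. A call with a gripper value outside its range is refused whole. The fingers move at their own pace and stop on an object; the grip force is fixed at half the most. Time passes only in rows, so rows that do not move let the fingers close. It gives the time, the measured TCP pose, the force and the opening at its end, in the units of the state.
- telemetry.get_obs(): the state, without advancing time (a new reading comes with each control period).
- vision.snapshot(name): name is "scene" or "side" or "wrist"; returns a dict with "color" (480x640x3 uint8, red, green, blue), "mtx" (3x3 intrinsics, pixels), "cam_to_world" (4x4, takes a point from camera to world coordinates); the wrist camera has in their place "tool_from_camera" (4x4, takes a point from camera to tool coordinates, whose origin is the TCP and whose axes are the flange's). Camera axes: x right, y down, z forward; pixel columns grow to the right and rows downward; lengths in m; the calibration is good to about 2 mm. A picture is of the moment at which its call begins: read the wrist's pose just before it. There is no depth.
- close_job(): hands the job in, once; it reports no verdict.
Trained networks look in a picture, given as the dict that the camera call returned (one of the last four; its "shot" number tells which), for a name from the list of things; names that differ only in an ending like _2 or _b are one class to them, and where a whole thing is asked for, a point or a joint stands for the part that bears it (a point fixed in the world has none). Each returns a list of dicts, best first, with "conf" (0 to 1); they miss things now and then, are a little off and sometimes report something else, mostly with a low value. They report only what shows in the picture. A call takes as long as a camera call. They do not tell look-alikes from the thing itself.
- recognise(name, picture): "xy" ([column, row] in pixels, amid what is visible of it).
- silhouettes(name, picture): "region" (480x640 bool, what is visible of it) and "xy" ([column, row] in pixels, amid what is visible of it).
- place_of(name, picture): "xy" ([column, row] in pixels: a listed point, or the origin of a listed thing).
The state is a dict: "clock": time; "joint_pos": joint angles; "qvel": joint speeds; "tau": joint torques, N m; "tool_pos": TCP position; "orientation": TCP orientation; "force": force on the tool from outside, world axes, zero at the start; "moment": the same for the moment, N m; "opening": finger opening in m.
Only numpy, scipy, OpenCV 4.12 (cv2) and the standard library are available. Lean on these libraries where they do the work, as an engineer would, in place of code of your own. Each camera call takes 0.05 s, during which the arm holds its last target.

## Working session

There is one attempt and no reset: what is moved stays moved. The work goes in short steps, Python scripts to look and compute and a shell command to move; the robot and the scene stay as the last step left them, time stands still between calls to the robot, and variables do not carry over. Pictures are saved under pics/ and viewed, and the job is handed in when it is done.

```bash
mkdir -p pics; ls; cat > h.py <<'E'
import numpy as np,cv2,json
from plant import telemetry, vision, close_job, recognise, silhouettes, place_of
def save(p,n,crop=None,scale=1):
    im=cv2.cvtColor(p["color"],cv2.COLOR_RGB2BGR)
    if crop: im=im[crop[1]:crop[3],crop[0]:crop[2]]
    if scale!=1: im=cv2.resize(im,None,fx=scale,fy=scale,interpolation=cv2.INTER_CUBIC)
    cv2.imwrite("pics/"+n,im)
def ray(p,uv,T=None):
    T=np.array(p["cam_to_world"]) if T is None else T
    d=np.linalg.inv(np.array(p["mtx"]))@np.array([uv[0],uv[1],1.0])
    return T[:3,3],T[:3,:3]@d
def onz(p,uv,z,T=None):
    o,d=ray(p,uv,T); return o+d*(z-o[2])/d[2]
def proj(p,X,T=None):
    T=np.array(p["cam_to_world"]) if T is None else T
    X=np.atleast_2d(X); c=(X-T[:3,3])@T[:3,:3]; q=c@np.array(p["mtx"]).T
    return q[:,:2]/q[:,2:]
def Rr(rpy):
    from scipy.spatial.transform import Rotation as R
    return R.from_euler('xyz',rpy,degrees=True).as_matrix()
E
python3 - <<'E'
from h import *
print(telemetry.get_obs())
a=vision.snapshot("scene");save(a,"s0.png")
b=vision.snapshot("side");save(b,"d0.png")
for p in(a,b):
    print(np.round(p["cam_to_world"],3).tolist(),np.round(p["mtx"],1).tolist())
    for n in["bed_centre","coarse_plate_centre","fine_plate_centre","sharpening_stand"]:
        print(n,[(np.round(r["xy"],1).tolist(),round(r["conf"],2)) for r in place_of(n,p)])
E
```

```text
pics
{'clock': 0.0, 'joint_pos': array([-5.83219062e+01,  2.05926926e+01,  6.36649241e-01, -1.97920469e-02,
       -7.01360075e+01, -1.65080420e+01]), 'qvel': array([ 0.01850486, -0.07444521, -0.10257755,  0.05972191, -0.07149971,
       -0.03966655]), 'tau': array([-3.91808380e-04, -5.82709050e+01,  2.93055421e+01,  6.99737817e+00,
        6.98700955e-03, -1.62398596e-04]), 'tool_pos': array([ 0.17650408, -0.65102251,  0.21893137]), 'orientation': array([ 1.79906456e+02, -8.31978156e-03, -1.64836682e+02]), 'force': array([-0.48521852, -0.21154782, -0.09614922]), 'moment': array([ 0.00868301, -0.06460137,  0.0134718 ]), 'opening': 0.08778442410297348}
[[-0.884, -0.305, 0.354, 0.295], [-0.467, 0.551, -0.692, 0.559], [0.016, -0.777, -0.629, 0.623], [0.0, 0.0, 0.0, 1.0]] [[440.3, 0.0, 321.7], [0.0, 440.3, 238.4], [0.0, 0.0, 1.0]]
bed_centre [([281.2, 241.9], 0.7)]
coarse_plate_centre [([309.0, 386.5], 0.63), ([323.1, 205.6], 0.24)]
fine_plate_centre [([389.5, 221.2], 0.89), ([430.7, 195.9], 0.77)]
sharpening_stand [([278.4, 270.3], 0.87), ([199.8, 324.3], 0.37)]
[[1.0, 0.001, 0.016, 0.589], [-0.013, -0.526, 0.851, -0.976], [0.009, -0.851, -0.526, 0.64], [0.0, 0.0, 0.0, 1.0]] [[496.2, 0.0, 315.2], [0.0, 496.2, 243.0], [0.0, 0.0, 1.0]]
bed_centre [([343.8, 227.1], 0.85), ([340.1, 255.0], 0.19)]
coarse_plate_centre [([267.2, 206.7], 0.88), ([278.1, 323.4], 0.71)]
fine_plate_centre [([273.6, 320.5], 0.78), ([239.2, 390.8], 0.61)]
sharpening_stand [([341.4, 256.1], 0.81)]
```

View pics/s0.png

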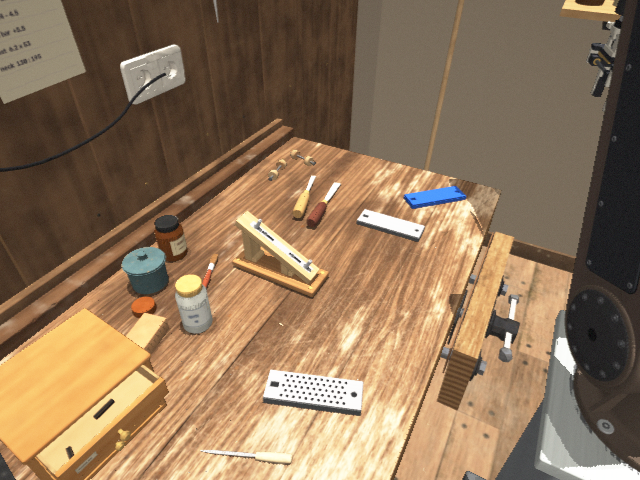

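View pics/d0.png

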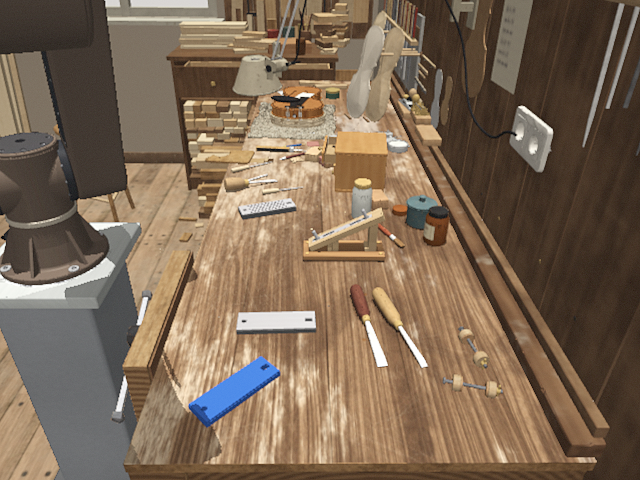

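The scene picture shows the stand at about (281,250), the dotted coarse plate at (312,390), the grey fine plate at (390,223) and the blue look-alike at (435,197). In the side picture coarse is at (267,208), fine at (277,322) and stand at (343,240).

```bash
cat > tri.py <<'E'
from h import *
def tri(P):
    A=np.zeros((3,3));b=np.zeros(3)
    for o,d in P:
        d=d/np.linalg.norm(d);M=np.eye(3)-np.outer(d,d);A+=M;b+=M@o
    return np.linalg.solve(A,b)
E
python3 - <<'E'
from tri import *
a=vision.snapshot("scene");b=vision.snapshot("side")
for n,i,j,z in[("bed",(281.2,241.9),(343.8,227.1),.073),("coarse",(309.,386.5),(267.2,206.7),.008),("fine",(389.5,221.2),(273.6,320.5),.006)]:
    print(n,onz(a,i,z).round(4),onz(b,j,z).round(4),tri([ray(a,i),ray(b,j)]).round(4))
save(a,"s1.png",(220,200,350,300),6)
save(b,"d1.png",(295,195,395,270),8)
# plate masks -> min-area rects on top plane
for n,p,c,z in[("coarse_plate",a,(309,387),.016),("coarse_plate",b,(267,207),.016),("fine_plate",a,(389,221),.012),("fine_plate",b,(274,320),.012)]:
    for r in silhouettes(n,p):
        if np.hypot(*(np.array(r["xy"])-c))<15:
            m=r["region"].astype(np.uint8)
            cs,_=cv2.findContours(m,0,1);k=max(cs,key=cv2.contourArea)[:,0]
            W=np.array([onz(p,q,z/2)[:2] for q in k])
            ((cx,cy),(w,h),ang)=cv2.minAreaRect((W*1000).astype(np.float32))
            print(n,round(cx),round(cy),round(w,1),round(h,1),round(ang,1),round(r["conf"],2))
E
```

```text
bed [0.6689 0.0017 0.073 ] [0.6723 0.0109 0.073 ] [0.6697 0.0039 0.0758]
coarse [0.486  0.2182 0.008 ] [0.4786 0.2357 0.008 ] [0.4817 0.2223 0.0156]
fine [ 0.5325 -0.2541  0.006 ] [ 0.5235 -0.236   0.006 ] [ 0.5268 -0.2441  0.0137]
coarse_plate 476 224 150.6 60.3 20.4 0.78
coarse_plate 481 223 160.8 86.6 20.9 0.93
fine_plate 528 -245 156.0 74.4 2.9 0.7
fine_plate 528 -242 63.9 151.8 89.9 0.69
```

View pics/s1.png

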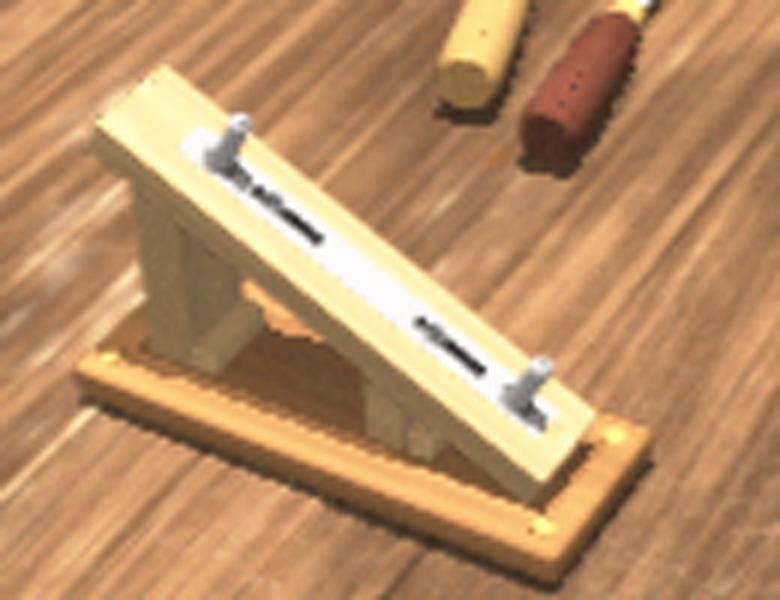

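View pics/d1.png

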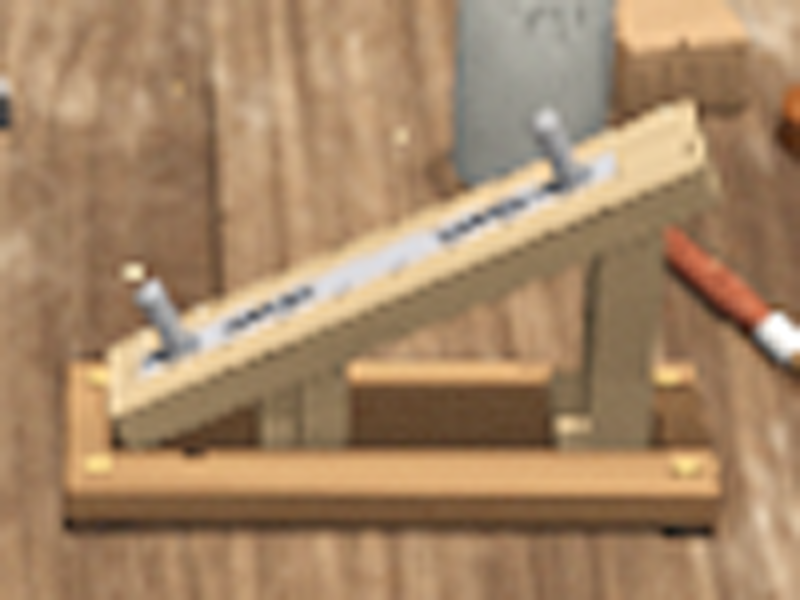

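Scene shows bed corners at about (236,221),(248,211),(319,269),(311,281) and pin tips at (260,220),(310.5,260). Side shows pin tips at (363,210),(314,231). Next I look at the plate corners.

```bash
python3 - <<'E'
from h import *
a=vision.snapshot("scene");b=vision.snapshot("side")
A=lambda p,c,s:cv2.resize(cv2.cvtColor(p["color"],4)[c[1]:c[3],c[0]:c[2]],None,fx=s,fy=s,interpolation=2)
x=np.vstack([A(a,(250,360,380,420),6)[:, :780],A(b,(230,190,360,225),6)]);print(x.shape)
cv2.imwrite("pics/pc.png",x)
x=np.vstack([A(a,(345,200,445,245),7),A(b,(225,300,325,340),7)]);print(x.shape)
cv2.imwrite("pics/pf.png",x)
E
```

```text
(570, 780, 3)
(595, 700, 3)
```

View pics/pc.png

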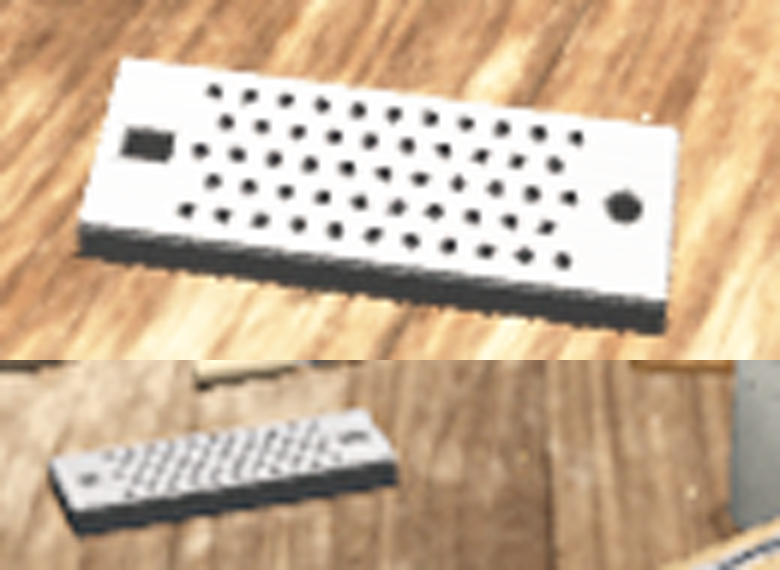

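View pics/pf.png

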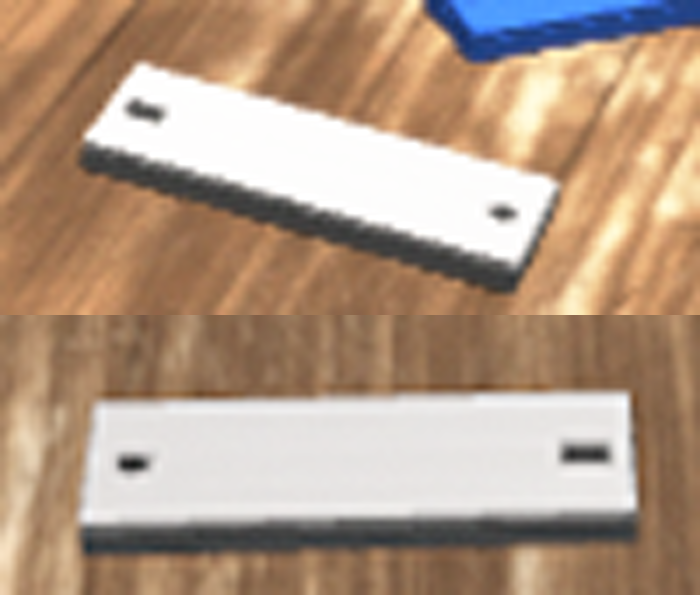

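```bash
cat > fit.py <<'E'
from h import *
from scipy.optimize import least_squares
a=vision.snapshot("scene");b=vision.snapshot("side")
px=lambda L,s,ox,oy:[(ox+(u+.5)/s-.5,oy+(v+.5)/s-.5) for u,v in L]
t=np.radians(27)
def stand(q):
    x,y,w,s=q[:4]
    R=np.array([[np.cos(w),-np.sin(w),0],[np.sin(w),np.cos(w),0],[0,0,1]])@np.array([[np.cos(t),0,-np.sin(t)],[0,1,0],[np.sin(t),0,np.cos(t)]])
    P=np.array([[93,19,0],[93,-19,0],[-93,-19,0],[-93,19,0],[62+s*1e3,0,24],[-62+s*1e3,0,24],[62+s*1e3,0,0],[-62+s*1e3,0,0]])/1e3
    return P@R.T+[x,y,.073]
def plate(h):
    def f(q):
        x,y,w=q[:3];c,s=np.cos(w),np.sin(w)
        P=np.array([[75,-25],[75,25],[-75,-25],[-75,25]])/1e3
        return np.c_[P@np.array([[c,s],[-s,c]])+[x,y],np.full(4,h)]
    return f
S=(px([(95,125),(167,68),(597,415),(545,485),(240,120),(543,362),(220,165),(515,400)],6,220,200),
   px([(690,105),(705,160),(115,415),(112,352),(546,118),(152,290),(572,185),(185,348)],8,295,195))
# order stand corners: up+y, up-y, dn-y, dn+y
C=(px([(122,60),(80,225),(678,127),(667,298)],6,250,360),px([(397,98),(363,50),(75,150),(50,103)],6,230,190))
F=(px([(140,63),(85,142),(560,185),(515,268)],7,345,200),px([(636,200),(630,77),(80,208),(95,87)],7,225,300))
M=[(stand,S,[.67,0,0,0]),(plate(.016),C,[.48,.22,.35]),(plate(.012),F,[.528,-.244,.03])]
# joint with small camera pixel offsets
def res(v):
    r=[];i=4
    for m,uv,q0 in M:
        X=m(v[i:i+len(q0)]);i+=len(q0)
        for k,p in enumerate((a,b)): r.append((proj(p,X)-np.array(uv[k])+v[2*k:2*k+2]).ravel())
    return np.concatenate(r+[v[:4]*2])
for off in(1,0):
    v0=np.r_[np.zeros(4),*[m[2] for m in M]]
    f=res if off else (lambda v:res(np.r_[np.zeros(4),v[4:]]))
    o=least_squares(f,v0,loss='soft_l1');v=o.x
    print("off",v[:4].round(2),"stand",v[4:8].round(4),np.degrees(v[6]).round(2),"coarse",v[8:11].round(4),np.degrees(v[10]).round(2),"fine",v[11:14].round(4),np.degrees(v[13]).round(2))
    print(np.abs(f(v)).reshape(-1,2).max(1).round(1).tolist())
E
python3 fit.py
```

```text
off [ 0.42  0.36  0.8  -0.1 ] stand [ 0.6717  0.011  -0.0033 -0.0065] -0.19 coarse [0.4765 0.2223 0.3587] 20.55 fine [ 0.5275 -0.2417  0.0244] 1.4
[0.7, 1.1, 0.6, 0.2, 0.1, 0.2, 0.4, 0.2, 0.8, 0.3, 0.8, 0.4, 0.5, 0.6, 0.5, 0.4, 0.5, 0.8, 0.4, 0.5, 0.2, 0.2, 0.4, 0.5, 0.2, 0.4, 0.3, 0.5, 0.3, 0.4, 0.3, 0.2, 0.8, 1.6]
off [ 0.   -0.12 -0.13  0.1 ] stand [ 0.672   0.0108 -0.0077 -0.0069] -0.44 coarse [0.4764 0.2226 0.3581] 20.52 fine [ 0.528  -0.2413  0.0231] 1.32
[1.3, 1.7, 0.5, 0.9, 0.5, 0.5, 0.8, 0.7, 0.6, 0.5, 1.5, 1.0, 1.3, 1.4, 0.3, 0.9, 1.0, 1.2, 0.5, 0.3, 0.7, 0.9, 1.0, 1.3, 0.8, 1.1, 0.4, 0.3, 0.3, 0.4, 0.9, 0.4, 0.0, 0.0]
```

```bash
cat > go.py <<'E'
from h import *
import sys
# usage: go.py x y z yaw(deg, mod 180)  -> tool-frame delta (turn first assumed last)
o=telemetry.get_obs();y0=np.radians(o["orientation"][2])
R=Rr(o["orientation"]);p=np.array(o["tool_pos"])
x,y,z,w=map(float,sys.argv[1:5])
d=np.array([x,y,z])-p
dw=(w-o["orientation"][2]+90)%180-90
print("clock",round(o["clock"],2),"pos",p.round(4),"rpy",o["orientation"].round(2),"F",o["force"].round(1),"open",round(o["opening"],4))
print("tool delta (yaw kept)",(R.T@d).round(4),"turn",round(-np.radians(dw),4),"dist",np.linalg.norm(d).round(3))
E
python3 -m handwheel '[[[-0.032,0.0233,0,0,0],[-0.032,0.0233,0,0,0],[-0.032,0.0233,0,0,0],[-0.032,0.0233,0,0,0],[-0.032,0.0233,0,0,0],[-0.032,0.0233,0,0,0],[-0.032,0.0233,0,0,0],[-0.032,0.0233,0,0,0],[-0.032,0.0233,0,0,0],[-0.032,0.0233,0,0,0],[-0.032,0.0233,0,0,0],[-0.032,0.0233,0,0,0],[-0.032,0.0233,0,0,0]]]'; python3 go.py .4765 .2224 .2 20.5
```

```text
clock: 2.08
tool_pos: [0.4998, -0.2485, 0.2203]
orientation: [-180.0, 0.0, -164.8]
force: [0.5, -0.2, 0.5]
opening: 0.0878
clock 2.08 pos [ 0.4998 -0.2485  0.2203] rpy [-1.7998e+02  4.0000e-02 -1.6482e+02] F [ 0.5 -0.2  0.5] open 0.0878
tool delta (yaw kept) [-0.1008  0.4605  0.0202] turn -0.0928 dist 0.472
```

```bash
python3 - <<'E'
from h import *
o=telemetry.get_obs();w=vision.snapshot("wrist");save(w,"w0.png")
print(np.round(w["tool_from_camera"],4).tolist(),np.round(w["mtx"],1).tolist())
T=np.eye(4);T[:3,:3]=Rr(o["orientation"]);T[:3,3]=o["tool_pos"];T=T@np.array(w["tool_from_camera"])
c,s=np.cos(np.radians(1.4)),np.sin(np.radians(1.4))
for q in[(-62,0),(62,0),(75,25),(75,-25),(-75,25),(-75,-25)]:
    X=[.5277+(c*q[0]-s*q[1])/1e3,-.2415+(s*q[0]+c*q[1])/1e3,.012];print(q,proj(w,X,T).round(1))
E
python3 -m handwheel '[[[-0.0077,0.0384,0,-0.0093,0],[-0.0077,0.0384,0,-0.0093,0],[-0.0077,0.0384,0,-0.0093,0],[-0.0077,0.0384,0,-0.0093,0],[-0.0077,0.0384,0,-0.0093,0],[-0.0077,0.0384,0,-0.0093,0],[-0.0077,0.0384,0,-0.0093,0],[-0.0077,0.0384,0,-0.0093,0],[-0.0077,0.0384,0,-0.0093,0],[-0.0077,0.0384,0,-0.0093,0],[-0.0077,0.0384,0,0,0],[-0.0077,0.0384,0,0,0]]]'; python3 go.py .4765 .2224 .2 20.5
```

```text
[[0.0001, -0.9513, -0.3084, 0.0833], [1.0, 0.0001, -0.0003, -0.001], [0.0003, -0.3084, 0.9513, -0.1645], [0.0, 0.0, 0.0, 1.0]] [[351.0, 0.0, 314.6], [0.0, 351.0, 243.9], [0.0, 0.0, 1.0]]
(-62, 0) [[329.2 181.6]]
(62, 0) [[302.4 285.8]]
(75, 25) [[320.6 300.3]]
(75, -25) [[279.  291.1]]
(-75, 25) [[355.3 175.2]]
(-75, -25) [[309.  163.6]]
clock: 3.13
tool_pos: [0.4432, 0.2182, 0.2203]
orientation: [180.0, 0.1, -159.5]
force: [1.9, 0.1, 0.4]
opening: 0.0875
clock 3.13 pos [0.4432 0.2182 0.2203] rpy [ 1.7997e+02  6.0000e-02 -1.5948e+02] F [1.9 0.1 0.4] open 0.0875
tool delta (yaw kept) [-0.0326 -0.0077  0.0204] turn 0.0004 dist 0.039
```

View pics/w0.png

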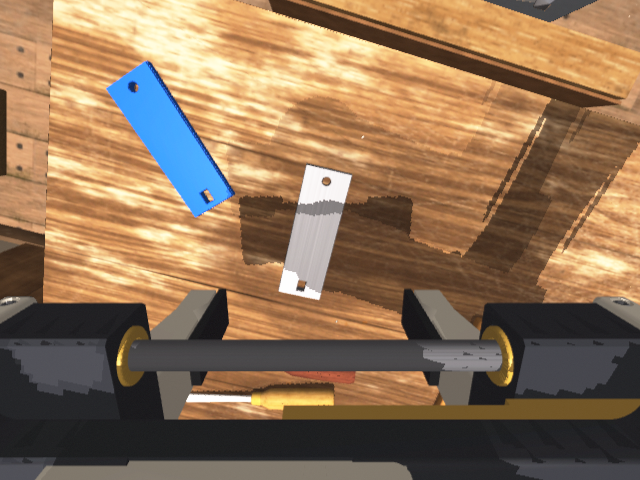

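Wrist view: fine plate holes at (326,181) and (301,285). The fit predicts (329,182) and (302,286), so it agrees to within about 1.5 mm. Next I check the coarse plate the same way.

```bash
cat > wr.py <<'E'
from h import *
def wrist():
    o=telemetry.get_obs();w=vision.snapshot("wrist")
    T=np.eye(4);T[:3,:3]=Rr(o["orientation"]);T[:3,3]=o["tool_pos"]
    return o,w,T@np.array(w["tool_from_camera"])
E
python3 - <<'E'
from wr import *
o,w,T=wrist();save(w,"w1.png")
c,s=np.cos(np.radians(20.5)),np.sin(np.radians(20.5))
for q in[(-62,0),(62,0),(75,25),(75,-25),(-75,25),(-75,-25)]:
    X=[.4765+(c*q[0]-s*q[1])/1e3,.2224+(s*q[0]+c*q[1])/1e3,.016];print(q,proj(w,X,T).round(1))
E
```

```text
(-62, 0) [[308.3 184.2]]
(62, 0) [[308.9 291.8]]
(75, 25) [[330.3 302. ]]
(75, -25) [[287.5 301.9]]
(-75, 25) [[332.4 171.6]]
(-75, -25) [[284.1 171.6]]
```

View pics/w1.png

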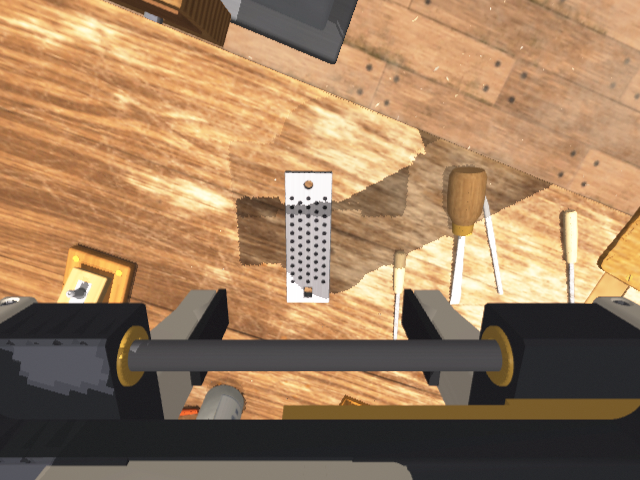

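The holes match the prediction to within 1 px. Now I descend and grip.

```bash
python3 -m handwheel '[[[-0.0082,-0.0019,0.03,0,0],[-0.0082,-0.0019,0.03,0,0],[-0.0082,-0.0019,0.03,0,0],[-0.0082,-0.0019,0.03,0,0],[0,0,0.03,0,0],[0,0,0.03,0,0],[0,0,0.012,0,0],[0,0,0.006,0,0],[0,0,0.002,0,0]]]'; python3 go.py .4765 .2224 .02 20.5
```

```text
clock: 3.93
tool_pos: [0.477, 0.2202, 0.019]
orientation: [-180.0, -0.1, -159.5]
force: [-0.2, -0.1, 1.3]
opening: 0.0879
clock 3.93 pos [0.477  0.2202 0.019 ] rpy [-1.7995e+02 -9.0000e-02 -1.5950e+02] F [-0.2 -0.1  1.3] open 0.0879
tool delta (yaw kept) [-0.0002  0.0022 -0.001 ] turn 0.0001 dist 0.002
```

```bash
python3 -m handwheel '[[[0,0.0022,-0.001,0,0],[0,0,0,0,1],[0,0,0,0,1],[0,0,0,0,1],[0,0,0,0,1],[0,0,0,0,1],[0,0,0,0,1],[0,0,0,0,1]]]'; python3 -m handwheel '[[[0,0,-0.01,0,1],[0,0,-0.03,0,1],[0,0,-0.04,0,1],[0,0,-0.04,0,1],[0,0,-0.04,0,1],[0,0,-0.03,0,1],[0,0,0,0,1],[0,0,0,0,1]]]'; python3 - <<'E'
from wr import *
o,w,T=wrist();save(w,"w2.png");print(o)
E
python3 go.py .672 .011 .21 0
```

```text
clock: 4.6
tool_pos: [0.4765, 0.2227, 0.021]
orientation: [180.0, 0.0, -159.5]
force: [-0.5, 0.1, 0.5]
opening: 0.0465
clock: 5.27
tool_pos: [0.4772, 0.2234, 0.2139]
orientation: [179.9, 0.3, -159.5]
force: [0.5, 1.0, -1.9]
opening: 0.0006
{'clock': 5.2667, 'joint_pos': array([ 4.64344274e+01,  6.62924542e+00, -1.86246563e+01,  9.81566514e-03,
       -6.44469947e+01, -1.15935341e+02]), 'qvel': array([ 0.05267981,  2.32923253, -3.11847376, -0.88293982,  1.16365047,
       -0.04249037]), 'tau': array([ 1.16989724e-02, -3.97877491e+01,  3.00140083e+01,  7.20360518e+00,
       -2.85355942e-01,  1.54848349e-03]), 'tool_pos': array([0.47724667, 0.22337544, 0.21388583]), 'orientation': array([ 179.87716781,    0.27286248, -159.49699538]), 'force': array([ 0.50704468,  1.03074834, -1.9453256 ]), 'moment': array([-0.0073103 ,  0.0912145 , -0.04206759]), 'opening': 0.0006292890635805881}
clock 5.32 pos [0.4764 0.2228 0.212 ] rpy [ 1.7993e+02  1.0000e-01 -1.5951e+02] F [ 0.5 -0.5 -0.3] open 0.0004
tool delta (yaw kept) [-0.1091 -0.2668  0.0019] turn 0.3576 dist 0.288
```

View pics/w2.png

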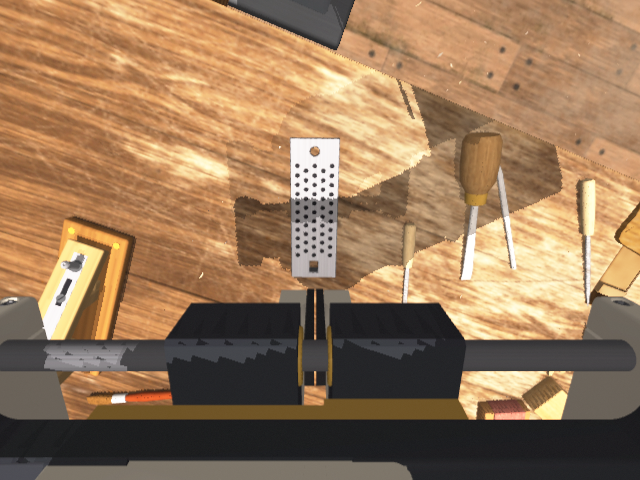

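```bash
python3 - <<'E'
from wr import *
o,w,T=wrist()
for uv in[(315,151.5),(314,267),(291,138),(339,138),(291,277),(336,277)]:
    print(uv,(onz(w,uv,.016,T)*1e3).round(1))
a=onz(w,(315,151.5),.016,T);b=onz(w,(314,267),.016,T);print((a+b)/2,np.linalg.norm(a-b))
s=vision.snapshot("side");save(s,"d2.png",(200,130,300,230),6)
E
```

```text
(315, 151.5) [417.8 200.2  16. ]
(314, 267) [533.8 242.5  16. ]
(291, 138) [414.  173.6  16. ]
(339, 138) [397.5 217.8  16. ]
(291, 277) [554.  222.6  16. ]
(336, 277) [536.4 269.6  16. ]
[0.4757762  0.22134971 0.016     ] 0.12348265478227817
```

View pics/d2.png

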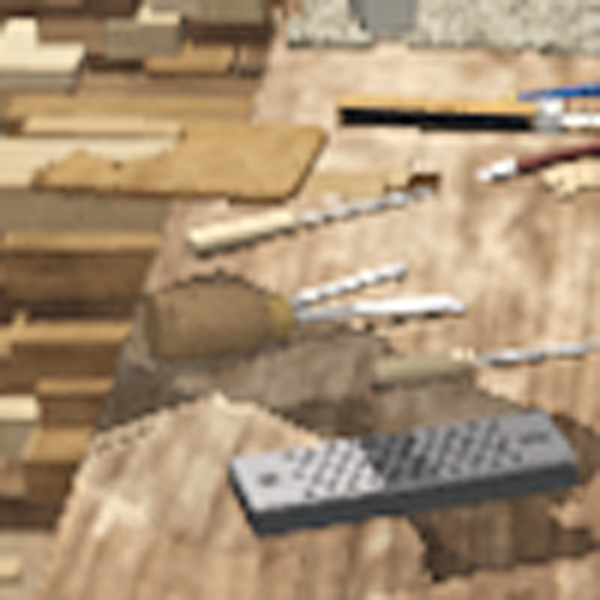

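The gripper closed empty and the plate hasn't moved: its holes measure 123.5 mm apart and its centre is unchanged. The lift probably came before the squeeze had built up. I'll retry lower and wait longer.

```bash
python3 -m handwheel '[[[0,0,0.02,0,0],[0,0,0.03,0,0],[0,0,0.03,0,0],[0,0,0.02,0,0],[0,0,0.02,0,0],[0,0,0.02,0,0],[0,0,0,0,0],[0,0,0,0,0]]]';  python3 go.py .4763 .222 .0182 20.5
```

```text
clock: 6.08
tool_pos: [0.4755, 0.2216, 0.0694]
orientation: [-179.9, -0.2, -159.5]
force: [0.2, -0.1, 0.6]
opening: 0.0483
clock 6.08 pos [0.4755 0.2216 0.0694] rpy [-179.88   -0.24 -159.5 ] F [ 0.2 -0.1  0.6] open 0.0483
tool delta (yaw kept) [-0.001   0.0002  0.0512] turn 0.0 dist 0.051
```

```bash
python3 -m handwheel '[[[0,0,0,0,0],[0,0,0,0,0],[0,0,0,0,0],[0,0,0.015,0,0],[0,0,0.02,0,0],[0,0,0.012,0,0],[0,0,0.004,0,0],[0,0,0,0,0.5]]]'; python3 go.py .4763 .222 .0182 20.5;  python3 -m handwheel '[[[0,0,0,0,1],[0,0,0,0,1],[0,0,0,0,1],[0,0,0,0,1],[0,0,0,0,1],[0,0,0,0,1],[0,0,0,0,1],[0,0,0,0,1],[0,0,0,0,1],[0,0,0,0,1]]]'; python3 - <<'E'
from wr import *
o,w,T=wrist();save(w,"w3.png");print(o["opening"],o["force"])
s=vision.snapshot("side");save(s,"d3.png",(200,130,300,230),6)
E
```

```text
clock: 6.75
tool_pos: [0.4763, 0.2225, 0.0196]
orientation: [-180.0, -0.0, -159.5]
force: [-0.1, 0.6, 0.3]
opening: 0.0847
clock 6.75 pos [0.4763 0.2225 0.0196] rpy [-1.7998e+02 -5.0000e-02 -1.5950e+02] F [-0.1  0.6  0.3] open 0.0847
tool delta (yaw kept) [ 0.0002 -0.0005  0.0014] turn -0.0 dist 0.002
clock: 7.58
tool_pos: [0.4765, 0.2227, 0.0198]
orientation: [-180.0, -0.0, -159.5]
force: [-0.4, -0.1, -0.7]
opening: 0.0199
0.019910579938475934 [-0.37491537 -0.14184411 -0.72129851]
```

View pics/d3.png

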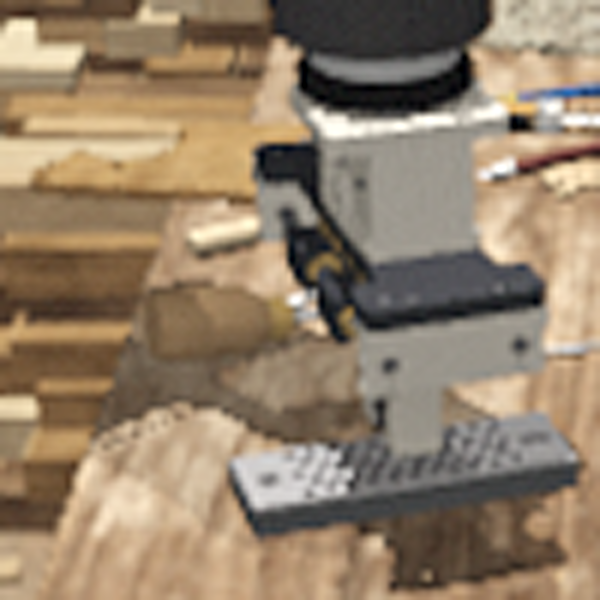

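View pics/w3.png

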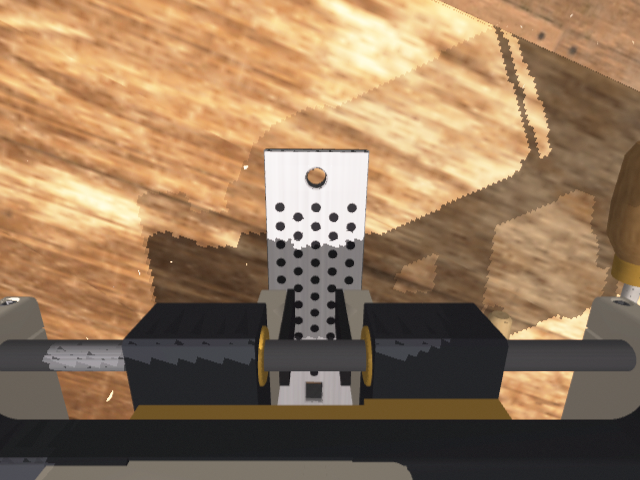

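Both views show the fingers sliding over the plate's top face, so the tips are really at z > 16 mm, not 3 mm. I'll lower gently onto the plate top to measure the true tip height by touch.

```bash
python3 -m handwheel '[[[0,0,0.001,0,1],[0,0,0.001,0,1]]]';python3 -m handwheel '[[[0,0,0.001,0,1],[0,0,0,0,1]]]';python3 -m handwheel '[[[0,0,0.001,0,1],[0,0,0,0,1]]]'
```

```text
clock: 7.85
tool_pos: [0.4765, 0.2227, 0.0178]
orientation: [180.0, 0.0, -159.5]
force: [-0.5, -0.6, 0.1]
opening: 0.0017
clock: 8.02
tool_pos: [0.4764, 0.2226, 0.0166]
orientation: [-180.0, -0.0, -159.5]
force: [0.7, -0.6, 0.6]
opening: 0.0001
clock: 8.18
tool_pos: [0.4764, 0.2226, 0.0157]
orientation: [-180.0, -0.0, -159.5]
force: [-0.4, 0.7, -0.1]
opening: 0.0004
```

```bash
python3 -m handwheel '[[[0,0,0.001,0,1],[0,0,0.001,0,1],[0,0,0,0,1]]]';python3 -m handwheel '[[[0,0,0.001,0,1],[0,0,0.001,0,1],[0,0,0,0,1]]]';python3 -m handwheel '[[[0,0,0.001,0,1],[0,0,0.001,0,1],[0,0,0,0,1]]]'
```

```text
clock: 8.43
tool_pos: [0.4764, 0.2226, 0.0137]
orientation: [-180.0, -0.0, -159.5]
force: [-0.2, -0.2, 0.1]
opening: 0.0002
clock: 8.68
tool_pos: [0.4764, 0.2226, 0.0117]
orientation: [-180.0, -0.0, -159.5]
force: [-0.4, -0.6, -0.1]
opening: 0.0006
clock: 8.93
tool_pos: [0.4765, 0.2227, 0.0097]
orientation: [-180.0, -0.0, -159.5]
force: [-0.5, -0.7, -0.5]
opening: 0.0004
```

```bash
python3 - <<'E'
from h import *
s=vision.snapshot("side");save(s,"d4.png",(220,150,300,220),9)
o=telemetry.get_obs();p=np.array(o["tool_pos"])
print(p,proj(s,[p,p-[0,0,.017],p+[0,0,.01],p+[0,0,.049]]).round(1))
a=vision.snapshot("scene");save(a,"s4.png",(240,300,400,420),5)
print(proj(a,[p,p-[0,0,.017],p+[0,0,.01],p+[0,0,.049]]).round(1))
E
```

```text
[0.47646267 0.22266192 0.00976209] [[266.1 208.3]
 [266.3 213.9]
 [265.9 205.1]
 [265.3 192. ]]
[[313.  390.7]
 [313.  396.7]
 [313.  387.1]
 [313.1 372.2]]
```

View pics/d4.png

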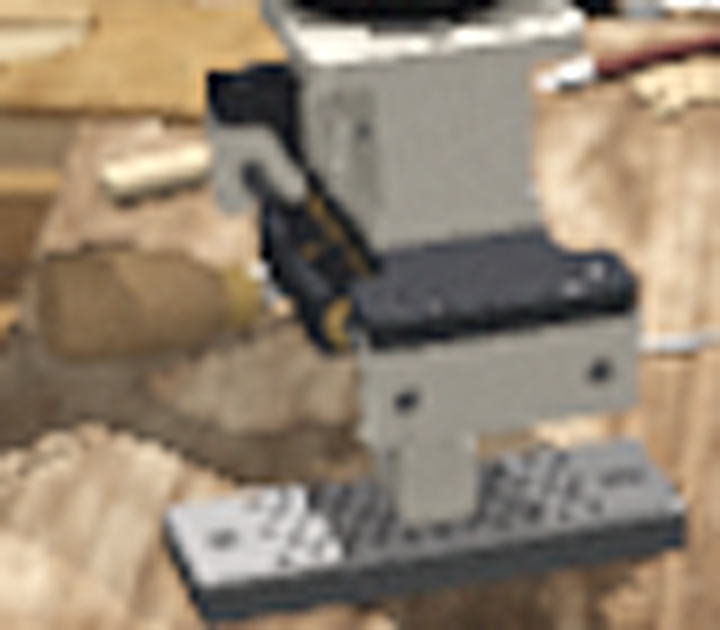

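View pics/s4.png

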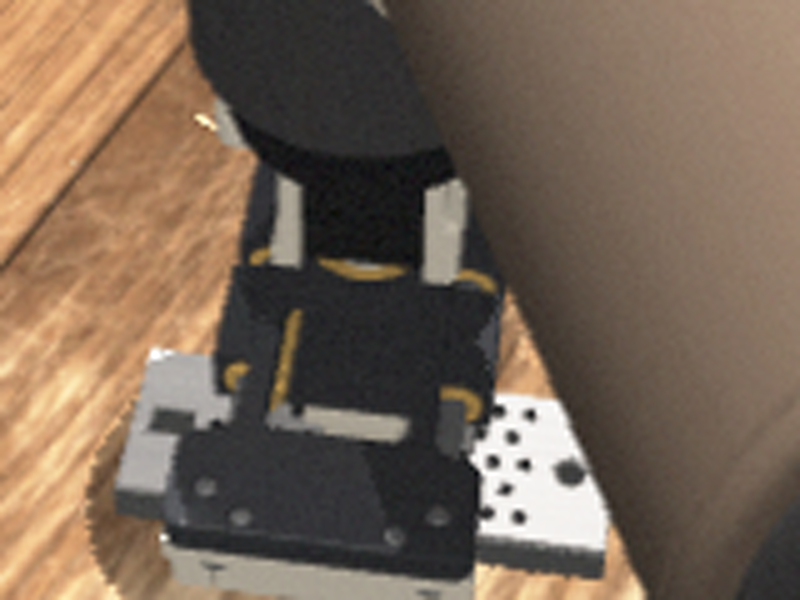

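```bash
python3 - <<'E'
from h import *
s=vision.snapshot("side")
o=telemetry.get_obs();p=np.array(o["tool_pos"]);R=Rr(o["orientation"])
for off in(.0,.021):
  q=p+R[:,1]*(-off)*np.sign(R[1,1])
  for z in(-.007,.01,.016,.02,.025,.03): print(off,z,proj(s,[[q[0],q[1],z]]).round(1))
E
python3 -m handwheel '[[[0,0,0.001,0,1],[0,0,0.001,0,1],[0,0,0,0,1]]]';python3 -m handwheel '[[[0,0,0.001,0,1],[0,0,0.001,0,1],[0,0,0,0,1]]]'
```

```text
0.0 -0.007 [[266.3 213.8]]
0.0 0.01 [[266.1 208.3]]
0.0 0.016 [[266.  206.3]]
0.0 0.02 [[265.9 205. ]]
0.0 0.025 [[265.8 203.3]]
0.0 0.03 [[265.8 201.7]]
0.021 -0.007 [[268.5 217.2]]
0.021 0.01 [[268.3 211.7]]
0.021 0.016 [[268.2 209.7]]
0.021 0.02 [[268.1 208.4]]
0.021 0.025 [[268.1 206.7]]
0.021 0.03 [[268. 205.]]
clock: 9.33
tool_pos: [0.4766, 0.2228, 0.0095]
orientation: [-180.0, 0.0, -159.5]
force: [-6.9, -2.3, 19.8]
opening: 0.0002
clock: 9.58
tool_pos: [0.4767, 0.2228, 0.0094]
orientation: [-180.0, 0.1, -159.4]
force: [-14.4, -4.1, 42.5]
opening: 0.0005
```

Touch occurs at TCP z ≈ 0.0097 on the 16 mm plate top, so the real tips sit about 6 mm *behind* the reported TCP, 23 mm shorter than stated. I'll work from this measured offset. I lift, open fully and go down beside the plate while watching the force.

```bash
python3 -m handwheel '[[[0,0,-0.015,0,0],[0,0,0,0,0],[0,0,0,0,0],[0,0,0,0,0],[0,0,0,0,0],[0,0,0,0,0],[0,0,0,0,0],[0,0,0,0,0],[0,0,0,0,0],[0,0,0,0,0],[0,0,0,0,0],[0,0,0,0,0]]]';python3 -m handwheel '[[[0,0,0.01,0,0],[0,0,0.005,0,0],[0,0,0.004,0,0],[0,0,0.002,0,0],[0,0,0,0,0]]]'; python3 go.py .4763 .222 -.0030 20.5
```

```text
clock: 10.58
tool_pos: [0.4765, 0.2227, 0.0208]
orientation: [180.0, -0.0, -159.5]
force: [-0.3, 1.0, -0.1]
opening: 0.0747
clock: 11.0
tool_pos: [0.4761, 0.2223, -0.0009]
orientation: [-180.0, -0.1, -159.5]
force: [0.3, -0.5, 0.3]
opening: 0.0877
clock 11.0 pos [ 0.4761  0.2223 -0.0009] rpy [-1.7996e+02 -8.0000e-02 -1.5950e+02] F [ 0.3 -0.5  0.3] open 0.0877
tool delta (yaw kept) [-0.     -0.0003  0.0021] turn -0.0 dist 0.002
```

```bash
python3 -m handwheel '[[[0,0,0.002,0,1],[0,0,0,0,1],[0,0,0,0,1],[0,0,0,0,1],[0,0,0,0,1],[0,0,0,0,1],[0,0,0,0,1],[0,0,0,0,1],[0,0,0,0,1],[0,0,0,0,1],[0,0,0,0,1]]]'; python3 -m handwheel '[[[0,0,-0.005,0,1],[0,0,-0.01,0,1],[0,0,-0.01,0,1],[0,0,0,0,1],[0,0,0,0,1]]]'; python3 - <<'E'
from h import *
s=vision.snapshot("side");save(s,"d5.png",(200,130,300,230),6)
o=telemetry.get_obs();print(o["tool_pos"],o["force"],o["moment"],o["opening"])
E
```

```text
clock: 11.92
tool_pos: [0.4766, 0.2228, -0.002]
orientation: [180.0, 0.0, -159.5]
force: [-0.8, -0.9, 3.0]
opening: 0.0497
clock: 12.33
tool_pos: [0.477, 0.2232, 0.0239]
orientation: [179.9, 0.1, -159.5]
force: [0.0, 0.3, -2.6]
opening: 0.0497
[0.47659003 0.22288486 0.0233043 ] [-0.38911344  0.22617656 -4.75021325] [-0.04271449 -0.02224603 -0.00331191] 0.04973521071568619
```

View pics/d5.png

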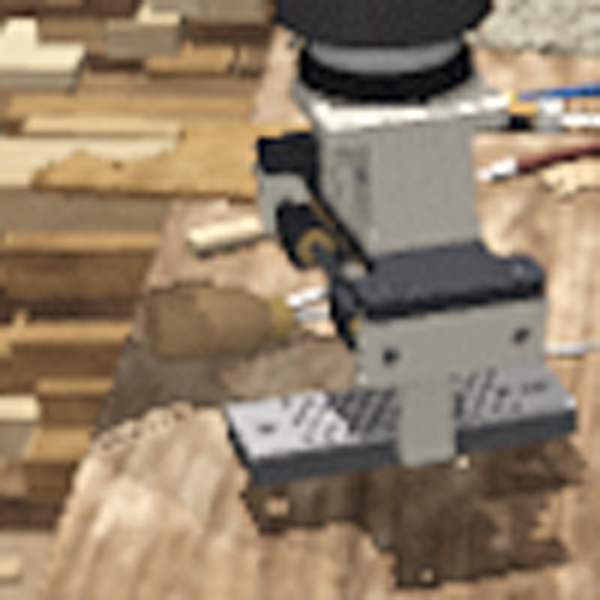

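The plate is held, with an opening of 49.7 mm and about 0.3 kg on the wrist. I lift, and cross-check the stand pose using the earlier wrist picture.

```bash
python3 -m handwheel '[[[0,0,-0.03,0,1],[0,0,-0.04,0,1],[0,0,-0.04,0,1],[0,0,-0.04,0,1],[0,0,-0.015,0,1],[0,0,0,0,1]]]'
python3 - <<'E'
from wr import *
import cv2
o,w,T=wrist();save(w,"w6.png")
t=np.radians(27)
for X0,Y0,W,S in[(.6717,.011,-.0033,-.0065)]:
  for u,n,h in[(-62+S*1e3,0,24),(-62+S*1e3,0,0),(62+S*1e3,0,24),(-93,19,0),(-93,-19,0),(93,19,0)]:
    X=np.array([u*np.cos(t)-h*np.sin(t),n,u*np.sin(t)+h*np.cos(t)])/1e3
    X=np.array([X0+X[0]-W*X[1],Y0+X[1]+W*X[0],.073+X[2]]);print(u,n,h,X.round(4),proj(w,X,T).round(1))
E
python3 go.py .670 .011 .19 0
```

```text
clock: 12.88
tool_pos: [0.4783, 0.2241, 0.1923]
orientation: [179.9, 0.4, -159.5]
force: [0.1, 0.4, -4.0]
opening: 0.0498
-68.5 0 24 [0.5998 0.0112 0.0633] [[ 47.2 271.8]]
-68.5 0 0 [0.6107 0.0112 0.0419] [[ 61.6 272.9]]
55.5 0 24 [0.7103 0.0109 0.1196] [[-18.  411.3]]
-93 19 0 [0.5889 0.0303 0.0308] [[ 92.  255.6]]
-93 -19 0 [ 0.5888 -0.0077  0.0308] [[ 52.8 242.7]]
93 19 0 [0.7546 0.0297 0.1152] [[  4.7 450.5]]
clock 12.93 pos [0.477  0.2233 0.1894] rpy [ 179.89    0.19 -159.51] F [-0.2  0.9 -4.1] open 0.0499
tool delta (yaw kept) [-0.1065 -0.2665 -0.0007] turn 0.3577 dist 0.287
```

View pics/w6.png

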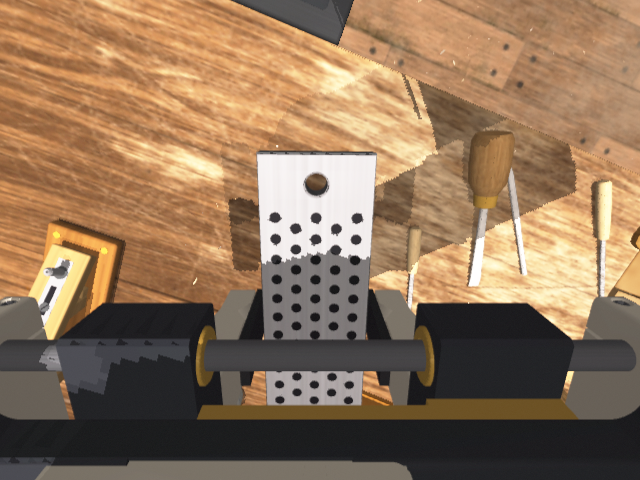

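```bash
python3 -m handwheel '[[[0,0,0,0.0905,1],[0,0,0,0.0905,1],[0,0,0,0.0905,1],[0,0,0,0.0905,1]]]'; python3 - <<'E'
from wr import *
o,w,T=wrist()
tc=np.array(w["tool_from_camera"])
for uv in[(316,184),(257,153),(376,153)]:
    d=tc[:3,:3]@(np.linalg.inv(w["mtx"])@[uv[0],uv[1],1]);p=tc[:3,3];print(uv,((p+d*(-.018-p[2])/d[2])*1e3).round(1))
E
python3 go.py .670 .011 .19 -.25
```

```text
clock: 13.27
tool_pos: [0.4752, 0.2219, 0.1852]
orientation: [-179.9, -0.2, 179.5]
force: [0.0, -0.3, -4.3]
opening: 0.0499
(316, 184) [ 61.7  -0.3 -18. ]
(257, 153) [ 74.2 -24.2 -18. ]
(376, 153) [ 74.2  24.  -18. ]
clock 13.32 pos [0.4752 0.2218 0.1852] rpy [-179.86   -0.2   179.11] F [ 0.5  0.6 -3. ] open 0.0497
tool delta (yaw kept) [-0.198  -0.2078 -0.0049] turn -0.0112 dist 0.287
```

```bash
python3 -m handwheel '[[[-0.0247,-0.026,-0.0006,0,1],[-0.0247,-0.026,-0.0006,0,1],[-0.0247,-0.026,-0.0006,0,1],[-0.0247,-0.026,-0.0006,0,1],[-0.0247,-0.026,-0.0006,0,1],[-0.0247,-0.026,-0.0006,0,1],[-0.0247,-0.026,-0.0006,0,1],[-0.0247,-0.026,-0.0006,0,1],[0,0,0,-0.0112,1],[0,0,0,0,1]]]'; python3 go.py .670 .011 .150 -.25;python3 - <<'E'
from h import *
s=vision.snapshot("side");save(s,"d7.png",(290,140,410,230),6)
a=vision.snapshot("scene");save(a,"s7.png",(200,150,350,290),5)
E
```

```text
clock: 14.15
tool_pos: [0.6729, 0.0119, 0.1889]
orientation: [-179.9, -0.3, -179.6]
force: [-1.0, 1.1, -3.7]
opening: 0.0493
clock 14.15 pos [0.6729 0.0119 0.1889] rpy [-179.95   -0.29 -179.65] F [-1.   1.1 -3.7] open 0.0493
tool delta (yaw kept) [ 0.0027 -0.0008  0.0389] turn 0.0105 dist 0.039
```

View pics/d7.png

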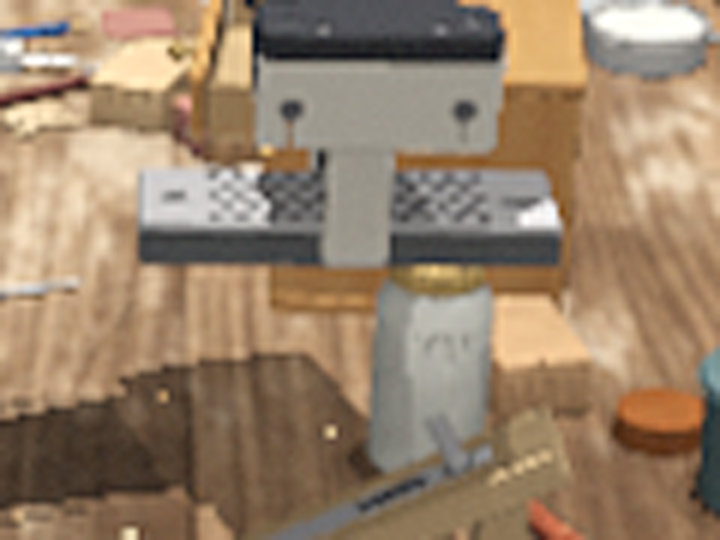

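View pics/s7.png

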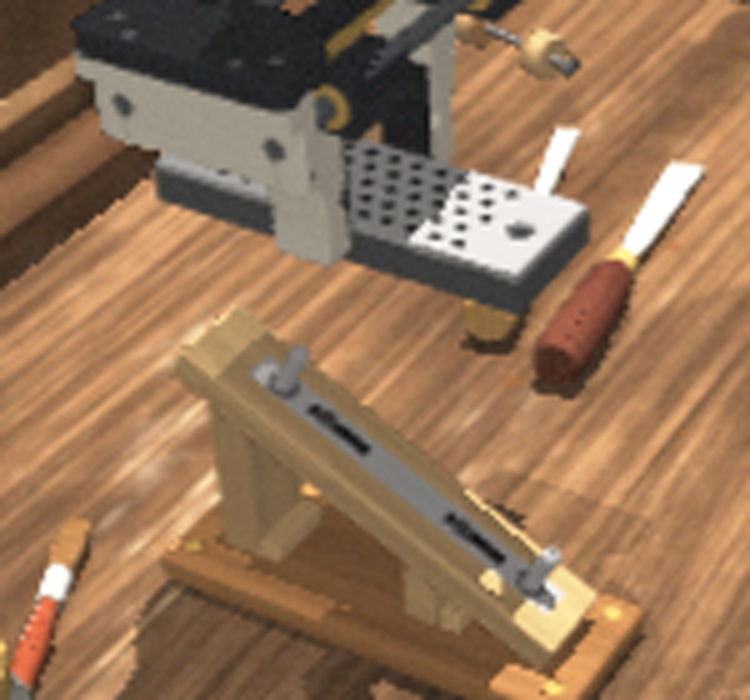

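```bash
python3 -m handwheel '[[[0.0027,-0.0008,0.02,0.0105,1],[0,0,0.02,0,1],[0,0,0.015,0,1],[0,0,0.01,0,1],[0,0,0.002,0,1],[0,0,0,0,1]]]'; python3 go.py .670 .011 .1216 -.25; python3 -m handwheel '[[[0,0,0.0015,0,1],[0,0,0.0015,0,1],[0,0,0.0015,0,1],[0,0,0.0015,0,1],[0,0,0,0,1]]]'; python3 go.py .670 .011 .0976 -.25
```

```text
clock: 14.75
tool_pos: [0.6699, 0.0137, 0.1251]
orientation: [-180.0, -0.1, 179.9]
force: [0.2, -0.1, -3.2]
opening: 0.0496
clock 14.75 pos [0.6699 0.0137 0.1251] rpy [-1.7997e+02 -7.0000e-02  1.7988e+02] F [ 0.2 -0.1 -3.2] open 0.0496
tool delta (yaw kept) [-0.0001 -0.0027  0.0035] turn 0.0022 dist 0.004
clock: 15.17
tool_pos: [0.6705, 0.013, 0.1197]
orientation: [180.0, 0.0, 179.8]
force: [-0.7, -0.3, -3.3]
opening: 0.0496
clock 15.17 pos [0.6705 0.013  0.1197] rpy [179.99   0.   179.79] F [-0.7 -0.3 -3.3] open 0.0496
tool delta (yaw kept) [ 0.0005 -0.002   0.0221] turn 0.0007 dist 0.022
```

```bash
python3 -m handwheel '[[[0,-0.002,0.0015,0,1],[0,0,0.0015,0,1],[0,0,0.0015,0,1],[0,0,0,0,1]]]'; python3 -m handwheel '[[[0,0,0.0015,0,1],[0,0,0.0015,0,1],[0,0,0.0015,0,1],[0,0,0,0,1]]]';  python3 go.py .670 .011 .0976 -.25
```

```text
clock: 15.5
tool_pos: [0.6706, 0.0108, 0.1158]
orientation: [-180.0, 0.0, 179.8]
force: [-2.8, -0.5, 3.8]
opening: 0.0495
clock: 15.83
tool_pos: [0.6701, 0.0108, 0.1103]
orientation: [-180.0, -0.1, 179.8]
force: [-4.1, -1.5, 2.3]
opening: 0.0492
clock 15.83 pos [0.6701 0.0108 0.1103] rpy [-1.7998e+02 -5.0000e-02  1.7979e+02] F [-4.1 -1.5  2.3] open 0.0492
tool delta (yaw kept) [0.0001 0.0002 0.0127] turn 0.0007 dist 0.013
```

Contact came at about TCP z = 0.117, as predicted, and the plate is turning in the grip with about 7 N. I continue down.

```bash
python3 -m handwheel '[[[0,0,0.0015,0,1],[0,0,0.0015,0,1],[0,0,0.0015,0,1],[0,0,0.0015,0,1],[0,0,0.0015,0,1],[0,0,0,0,1]]]'; python3 - <<'E'
from h import *
s=vision.snapshot("side");save(s,"d8.png",(290,140,410,240),6)
a=vision.snapshot("scene");save(a,"s8.png",(200,170,350,290),5)
E
python3 go.py .670 .011 .0976 -.25
```

```text
clock: 16.33
tool_pos: [0.6704, 0.0109, 0.1027]
orientation: [-180.0, -0.0, 179.8]
force: [-3.6, -1.8, 3.0]
opening: 0.0496
clock 16.43 pos [0.6704 0.011  0.1029] rpy [-1.7999e+02 -3.0000e-02  1.7979e+02] F [-3.1 -2.5  2.3] open 0.0498
tool delta (yaw kept) [0.0004 0.     0.0053] turn 0.0007 dist 0.005
```

View pics/d8.png

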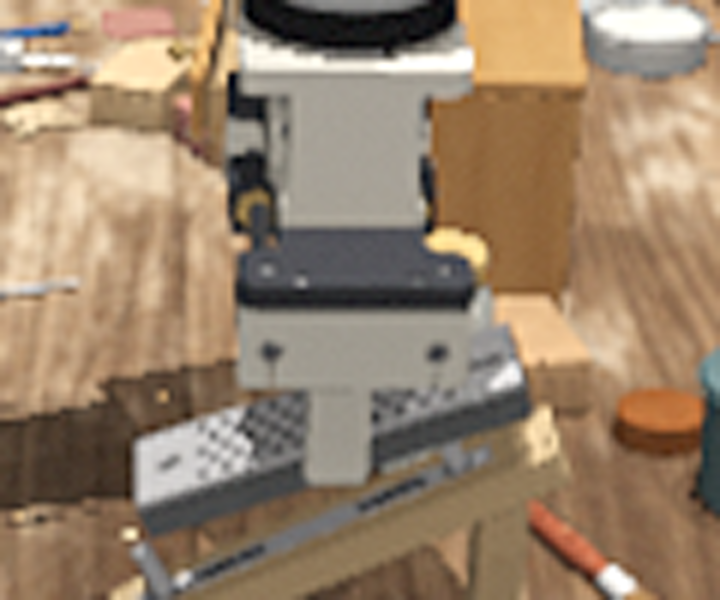

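View pics/s8.png

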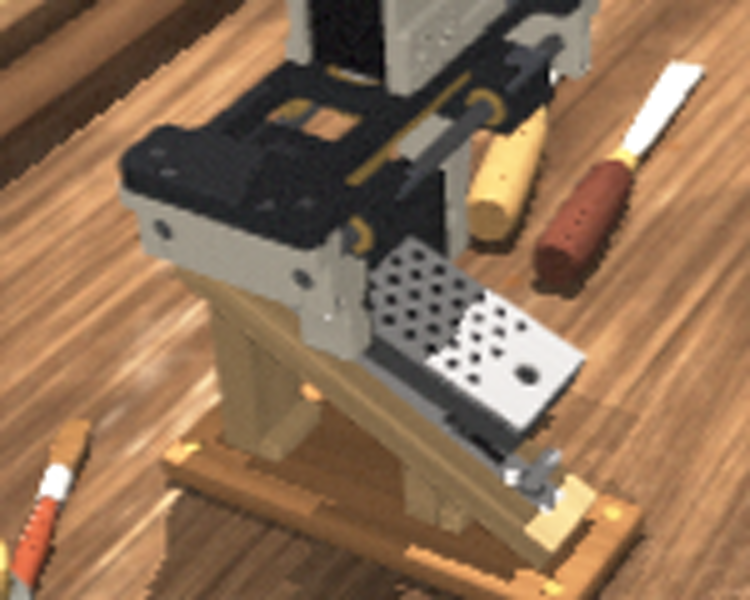

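The plate tilts as planned, about 20° now, with its lower end uphill of the lower pin. I finish the tilt.

```bash
python3 -m handwheel '[[[0,0,0.0015,0,1],[0,0,0.0015,0,1],[0,0,0.0015,0,1],[0,0,0.001,0,1],[0,0,0,0,1]]]'; python3 - <<'E'
from h import *
s=vision.snapshot("side");save(s,"d9.png",(290,160,410,250),6)
E
python3 go.py .670 .011 .0976 -.25
```

```text
clock: 16.85
tool_pos: [0.6711, 0.011, 0.0977]
orientation: [-180.0, 0.1, 179.8]
force: [-2.3, -3.3, 3.1]
opening: 0.0499
clock 16.9 pos [0.6711 0.0111 0.0978] rpy [1.800e+02 6.000e-02 1.798e+02] F [-1.9 -3.   2.9] open 0.05
tool delta (yaw kept) [ 0.0011 -0.0001  0.0002] turn 0.0009 dist 0.001
```

View pics/d9.png

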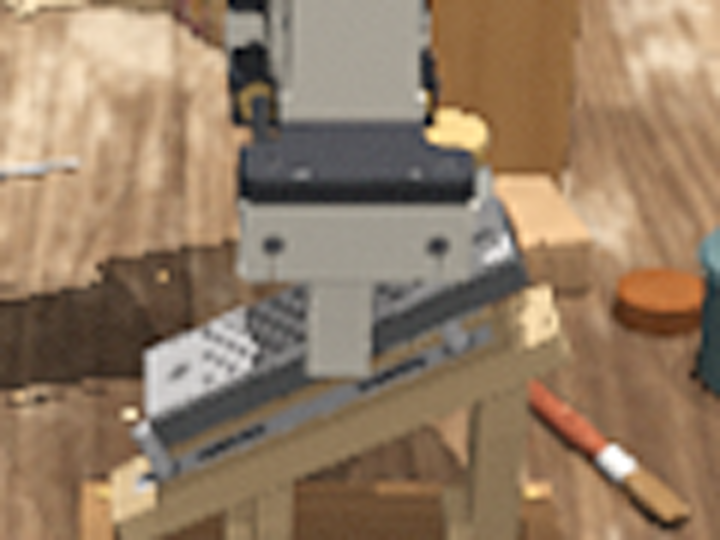

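```bash
python3 -m handwheel '[[[0,0,-0.004,0,1],[0,0,-0.005,0,1],[0.005,0,0.002,0,1],[0.006,0,0.003,0,1],[0.006,0,0.003,0,1],[0.004,0,0.003,0,1],[0,0,0.003,0,1],[0,0,0,0,1]]]'; python3 - <<'E'
from h import *
s=vision.snapshot("side");save(s,"d10.png",(290,160,410,250),6)
a=vision.snapshot("scene");save(a,"s10.png",(200,170,350,290),5)
E
python3 go.py .650 .011 .0912 -.25
```

```text
clock: 17.57
tool_pos: [0.6487, 0.0111, 0.0918]
orientation: [-180.0, -0.1, 179.8]
force: [-0.6, 0.7, -2.6]
opening: 0.05
clock 17.67 pos [0.6496 0.0111 0.0925] rpy [-179.99   -0.    179.81] F [-0.  -0.  -3.2] open 0.0502
tool delta (yaw kept) [-0.0004 -0.0001  0.0013] turn 0.001 dist 0.001
```

View pics/d10.png

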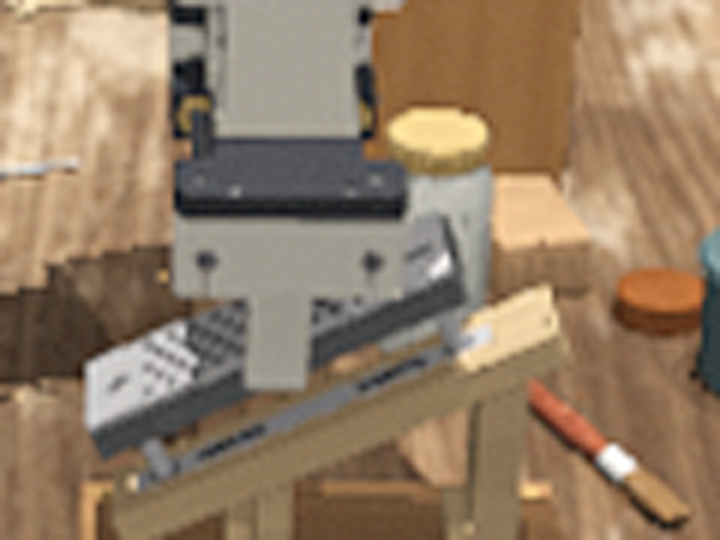

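View pics/s10.png

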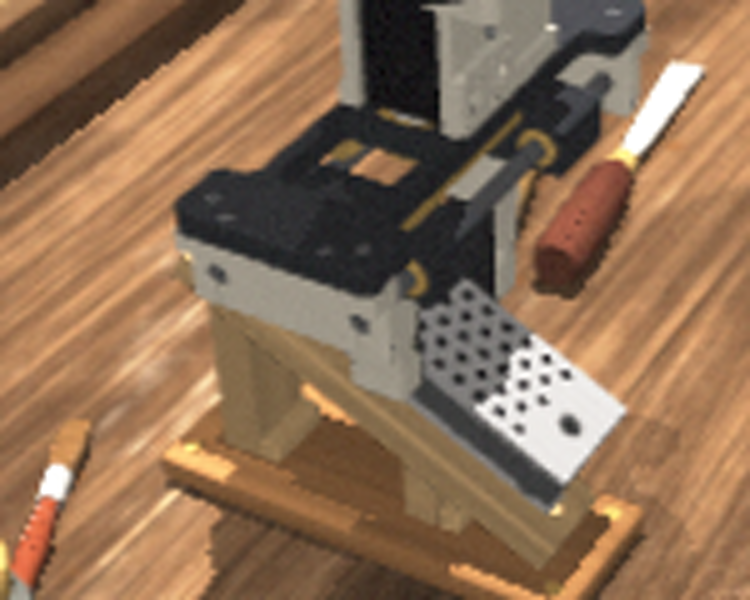

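```bash
python3 -m handwheel '[[[-0.00045,0,0.0009,0,1],[-0.00045,0,0.0009,0,1],[-0.00045,0,0.0009,0,1],[-0.00045,0,0.0009,0,1],[0,0,0,0,1]]]';python3 -m handwheel '[[[-0.00045,0,0.0009,0,1],[-0.00045,0,0.0009,0,1],[0,0,0,0,1]]]';python3 -m handwheel '[[[-0.00045,0,0.0009,0,1],[-0.00045,0,0.0009,0,1],[0,0,0,0,1]]]'
```

```text
clock: 18.08
tool_pos: [0.6514, 0.0111, 0.0888]
orientation: [-180.0, -0.0, 179.8]
force: [-0.0, -0.9, -3.7]
opening: 0.0498
clock: 18.33
tool_pos: [0.6521, 0.011, 0.087]
orientation: [-180.0, -0.0, 179.8]
force: [0.5, 0.6, -2.8]
opening: 0.0499
clock: 18.58
tool_pos: [0.6526, 0.0109, 0.0852]
orientation: [-180.0, -0.1, 179.8]
force: [-1.1, -1.8, -4.3]
opening: 0.05
```

```bash
python3 -m handwheel '[[[-0.00045,0,0.0009,0,1],[-0.00045,0,0.0009,0,1],[0,0,0,0,1]]]';python3 -m handwheel '[[[-0.00045,0,0.0009,0,1],[-0.00045,0,0.0009,0,1],[0,0,0,0,1]]]'; python3 - <<'E'
from h import *
s=vision.snapshot("side");save(s,"d11.png",(290,160,410,250),6)
a=vision.snapshot("scene");save(a,"s11.png",(200,170,350,290),5)
E
```

```text
clock: 18.83
tool_pos: [0.6535, 0.0108, 0.0832]
orientation: [-180.0, -0.1, 179.8]
force: [-2.0, -2.6, -2.3]
opening: 0.0498
clock: 19.08
tool_pos: [0.6544, 0.0108, 0.0814]
orientation: [-180.0, -0.1, 179.8]
force: [-2.8, -2.9, -2.8]
opening: 0.0495
```

View pics/d11.png

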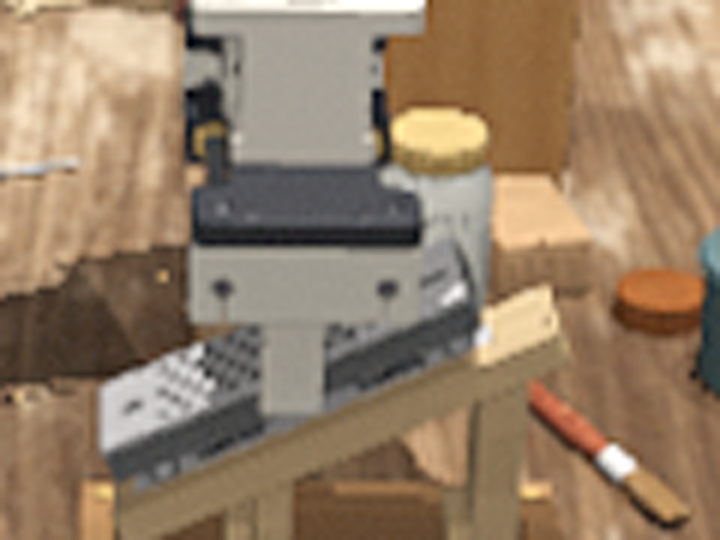

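View pics/s11.png

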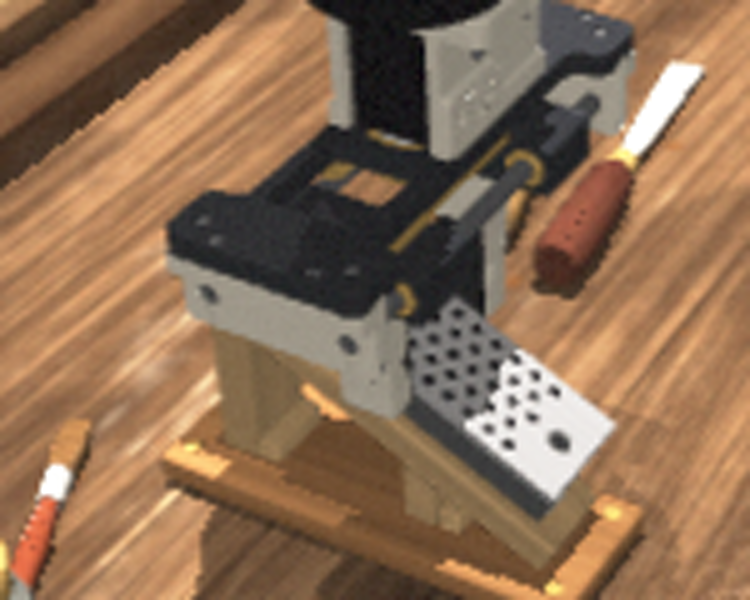

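The noses are in both holes. Forces stay under 4 N, with a slight sideways push toward −y, −x. I ease that way and continue down square to the bed.

```bash
python3 -m handwheel '[[[0.0003,-0.0008,0.0009,0,1],[-0.00045,0,0.0009,0,1],[-0.00045,0,0.0009,0,1],[-0.00045,0,0.0009,0,1],[0,0,0,0,1]]]'; python3 -m handwheel '[[[-0.00045,0,0.0009,0,1],[-0.00045,0,0.0009,0,1],[-0.00045,0,0.0009,0,1],[-0.00045,0,0.0009,0,1],[0,0,0,0,1]]]'
```

```text
clock: 19.6
tool_pos: [0.6562, 0.0105, 0.0781]
orientation: [180.0, 0.0, 179.8]
force: [-2.3, -1.3, -4.0]
opening: 0.0498
clock: 20.02
tool_pos: [0.658, 0.0104, 0.0745]
orientation: [180.0, 0.0, 179.8]
force: [-0.9, -0.5, -4.4]
opening: 0.0496
```

```bash
python3 -m handwheel '[[[-0.00045,0,0.0009,0,1],[-0.00045,0,0.0009,0,1],[-0.00045,0,0.0009,0,1],[-0.00045,0,0.0009,0,1],[0,0,0,0,1]]]'; python3 -m handwheel '[[[-0.00045,0,0.0009,0,1],[-0.00045,0,0.0009,0,1],[-0.00045,0,0.0009,0,1],[0,0,0,0,1]]]'
```

```text
clock: 20.43
tool_pos: [0.6598, 0.0104, 0.0709]
orientation: [180.0, 0.0, 179.8]
force: [-2.3, -0.9, -3.3]
opening: 0.0499
clock: 20.77
tool_pos: [0.6612, 0.0104, 0.0682]
orientation: [180.0, 0.0, 179.8]
force: [-1.5, -0.5, -3.4]
opening: 0.0497
```

```bash
python3 -m handwheel '[[[-0.00045,0,0.0009,0,1],[-0.00045,0,0.0009,0,1],[0,0,0,0,1]]]'; python3 -m handwheel '[[[-0.00045,0,0.0009,0,1],[-0.00045,0,0.0009,0,1],[0,0,0,0,1]]]'
```

```text
clock: 21.02
tool_pos: [0.6617, 0.0103, 0.0672]
orientation: [-180.0, -0.0, 179.8]
force: [-3.7, 0.2, 1.4]
opening: 0.0497
clock: 21.27
tool_pos: [0.6618, 0.0103, 0.0672]
orientation: [-180.0, -0.0, 179.8]
force: [-12.7, 1.5, 17.9]
opening: 0.0496
```

It bottomed at TCP z = 0.0672 (predicted home 0.0671), with the force rising sharply. I relieve, open and lift straight up.

```bash
python3 -m handwheel '[[[0.0007,0,-0.0014,0,1],[0,0,0,0,0],[0,0,0,0,0],[0,0,0,0,0],[0,0,0,0,0],[0,0,-0.01,0,0],[0,0,-0.03,0,0],[0,0,-0.04,0,0],[0,0,-0.04,0,0],[0,0,-0.02,0,0],[0,0,0,0,0]]]'; python3 - <<'E'
from wr import *
s=vision.snapshot("side");save(s,"d12.png",(290,180,410,270),6)
a=vision.snapshot("scene");save(a,"s12.png",(220,190,350,290),6)
E
python3 go.py .528 -.2415 .2 1.4
```

```text
clock: 22.18
tool_pos: [0.6652, 0.0105, 0.2138]
orientation: [179.9, 0.6, 179.8]
force: [0.7, 0.2, -0.4]
opening: 0.0876
clock 22.28 pos [0.6627 0.0105 0.2083] rpy [179.94   0.19 179.8 ] F [ 0.1  0.2 -0.5] open 0.0875
tool delta (yaw kept) [ 0.1339 -0.2525  0.0076] turn -0.0279 dist 0.286
```

View pics/d12.png

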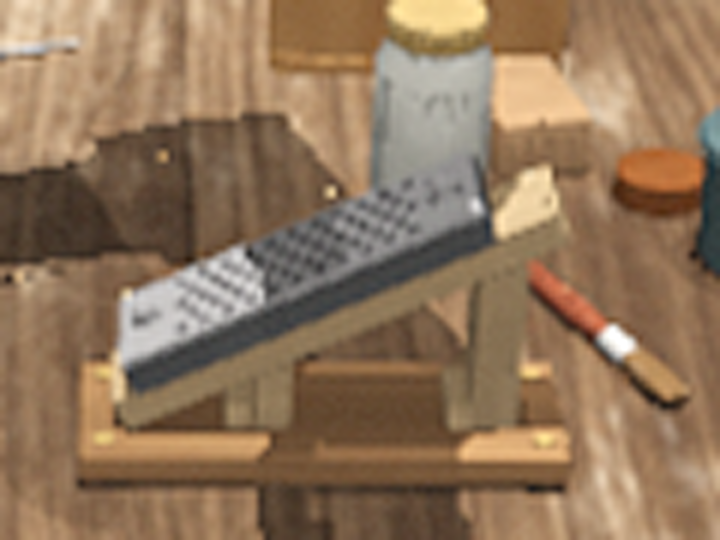

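View pics/s12.png

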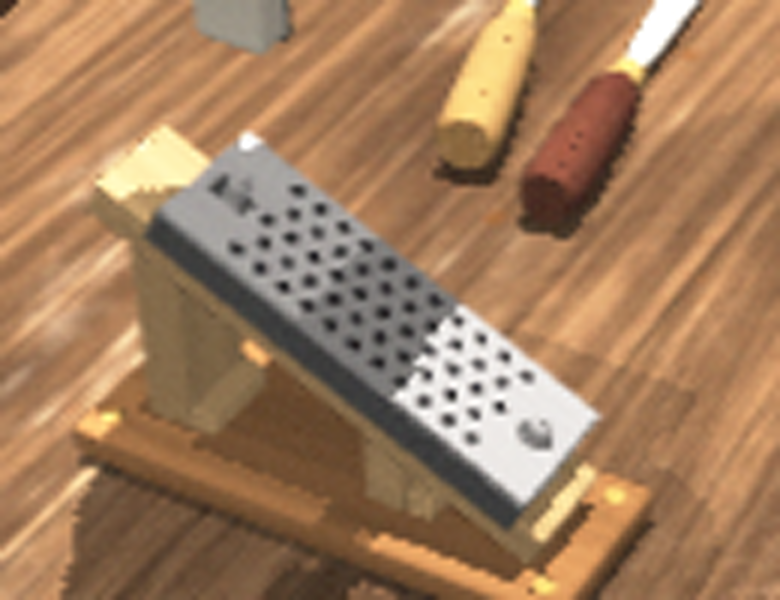

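The coarse plate lies flat on the bed with the pins showing in both holes. Next is the fine plate.

```bash
python3 -m handwheel '[[[0.0187,-0.0316,0,0,0],[0.0187,-0.0316,0,0,0],[0.0187,-0.0316,0,0,0],[0.0187,-0.0316,0,0,0],[0.0187,-0.0316,0,0,0],[0.0187,-0.0316,0,0,0],[0.0187,-0.0316,0,0,0],[0.0187,-0.0316,0,-0.0279,0],[0,0,0,0,0],[0,0,0,0,0]]]'; python3 - <<'E'
from wr import *
o,w,T=wrist();save(w,"w13.png")
print(o["tool_pos"],o["orientation"])
c,s=np.cos(np.radians(1.4)),np.sin(np.radians(1.4))
for q in[(-62,0),(62,0),(75,25),(75,-25),(-75,25),(-75,-25)]:
    X=[.5277+(c*q[0]-s*q[1])/1e3,-.2415+(s*q[0]+c*q[1])/1e3,.012];print(q,proj(w,X,T).round(1))
E
```

```text
clock: 23.12
tool_pos: [0.51, -0.2435, 0.2055]
orientation: [180.0, -0.1, -178.8]
force: [1.1, 0.5, -0.2]
opening: 0.0874
[ 0.50997464 -0.24345998  0.20546609] [ 1.79980608e+02 -8.54294700e-02 -1.78786346e+02]
(-62, 0) [[316.8 171. ]]
(62, 0) [[316.9 284.1]]
(75, 25) [[339.2 294.7]]
(75, -25) [[294.7 294.8]]
(-75, 25) [[342.  157.7]]
(-75, -25) [[291.6 157.8]]
```

View pics/w13.png

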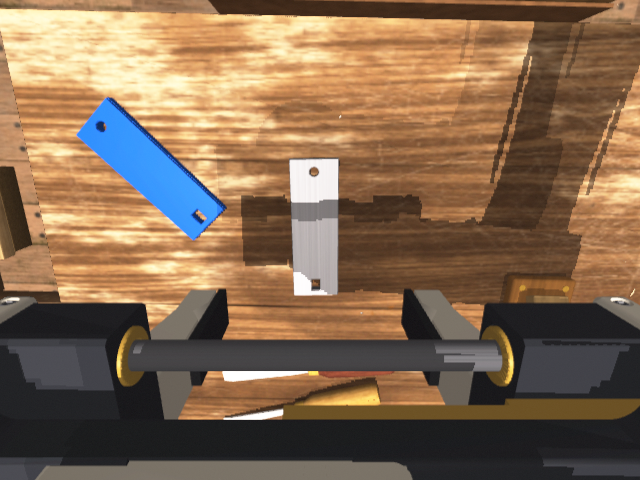

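Fine plate holes are at (314,172) and (315,284), about 2 px left of the prediction, so the centre is y ≈ −0.2437. I descend with the measured tip offset.

```bash
python3 -m handwheel '[[[-0.006,-0.0003,0.03,0,0],[-0.006,-0.0003,0.035,0,0],[-0.006,0,0.035,0,0],[0,0,0.035,0,0],[0,0,0.03,0,0],[0,0,0.02,0,0],[0,0,0.01,0,0],[0,0,0.005,0,0],[0,0,0,0,0]]]'; python3 go.py .528 -.2437 -.0015 1.2
```

```text
clock: 23.92
tool_pos: [0.5296, -0.2415, 0.0054]
orientation: [180.0, -0.1, -178.5]
force: [0.3, 0.4, 1.0]
opening: 0.0876
clock 23.92 pos [ 0.5296 -0.2415  0.0054] rpy [ 1.7999e+02 -9.0000e-02 -1.7855e+02] F [0.3 0.4 1. ] open 0.0876
tool delta (yaw kept) [ 0.0017 -0.0021  0.0069] turn 0.0044 dist 0.007
```

```bash
python3 -m handwheel '[[[0.001,-0.0021,0.004,0.004,0],[0,0,0.003,0,0.3],[0,0,0,0,1],[0,0,0,0,1],[0,0,0,0,1],[0,0,0,0,1]]]'; python3 go.py .528 -.2437 -.0015 1.2; python3 -m handwheel '[[[0,0,0,0,1],[0,0,0,0,1],[0,0,0,0,1],[0,0,0,0,1],[0,0,0,0,1],[0,0,0,0,1]]]'; python3 go.py .528 -.2437 -.0015 1.2
```

```text
clock: 24.42
tool_pos: [0.5289, -0.2444, -0.0003]
orientation: [-180.0, 0.1, -178.8]
force: [-0.5, 0.4, 0.4]
opening: 0.0599
clock 24.42 pos [ 5.289e-01 -2.444e-01 -3.000e-04] rpy [-1.7999e+02  5.0000e-02 -1.7883e+02] F [-0.5  0.4  0.4] open 0.0599
tool delta (yaw kept) [0.0009 0.0007 0.0012] turn -0.0006 dist 0.002
clock: 24.92
tool_pos: [0.5287, -0.2443, -0.0006]
orientation: [-180.0, 0.0, -178.8]
force: [0.1, 2.0, 4.3]
opening: 0.0493
clock 24.92 pos [ 0.5287 -0.2443 -0.0006] rpy [-1.7999e+02  2.0000e-02 -1.7882e+02] F [0.1 2.  4.3] open 0.0493
tool delta (yaw kept) [0.0007 0.0006 0.0009] turn -0.0004 dist 0.001
```

```bash
python3 -m handwheel '[[[0,0,-0.005,0,1],[0,0,-0.01,0,1],[0,0,-0.02,0,1],[0,0,-0.035,0,1],[0,0,-0.04,0,1],[0,0,-0.04,0,1],[0,0,-0.03,0,1],[0,0,-0.01,0,1],[0,0,0,0,1]]]'; python3 - <<'E'
from wr import *
o,w,T=wrist();save(w,"w14.png")
print(o["force"],o["moment"],o["opening"])
E
python3 go.py .670 .011 .19 -.25
```

```text
clock: 25.67
tool_pos: [0.5301, -0.2447, 0.1931]
orientation: [-179.9, 0.4, -178.8]
force: [-0.8, 0.1, -2.3]
opening: 0.0493
[-0.83258976  0.08987567 -2.34646653] [ 0.00065781 -0.07963116  0.07813973] 0.049308501075037675
clock 25.72 pos [ 0.5288 -0.2442  0.1903] rpy [ 1.8000e+02  1.5000e-01 -1.7885e+02] F [-1.  -0.4 -3.2] open 0.0495
tool delta (yaw kept) [-0.1463  0.2523  0.0007] turn 0.0245 dist 0.292
```

View pics/w14.png

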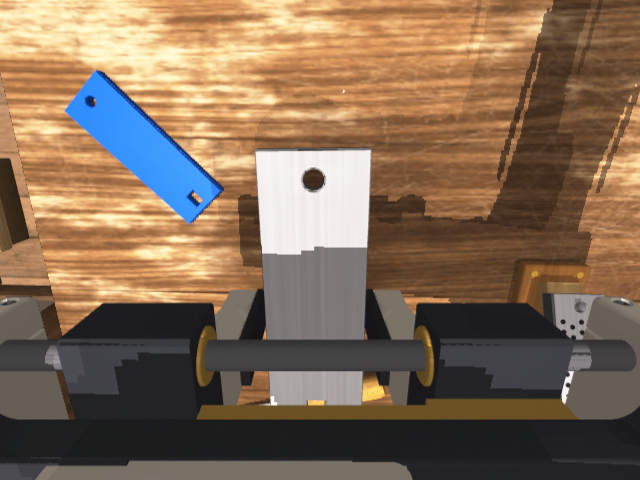

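```bash
python3 - <<'E'
from wr import *
o,w,T=wrist()
tc=np.array(w["tool_from_camera"])
for uv in[(313.5,179.5),(256,150),(371,150),(264,405),(363,405)]:
    d=tc[:3,:3]@(np.linalg.inv(w["mtx"])@[uv[0],uv[1],1]);p=tc[:3,3];print(uv,((p+d*(-.0126-p[2])/d[2])*1e3).round(1))
E
python3 -m handwheel '[[[-0.0183,0.0315,0,0,1],[-0.0183,0.0315,0,0,1],[-0.0183,0.0315,0,0,1],[-0.0183,0.0315,0,0,1],[-0.0183,0.0315,0,0,1],[-0.0183,0.0315,0,0,1],[-0.0183,0.0315,0,0,1],[-0.0183,0.0315,0,0.0245,1],[0,0,0,0,1],[0,0,0,0,1]]]'; python3 go.py .670 .0104 .123 -.25
```

```text
(313.5, 179.5) [ 62.9  -1.3 -12.6]
(256, 150) [ 75.2 -25.4 -12.6]
(371, 150) [ 75.2  22.7 -12.6]
(264, 405) [-56.7 -27.9 -12.6]
(363, 405) [-56.7  25.  -12.6]
clock: 26.6
tool_pos: [0.669, 0.0125, 0.1853]
orientation: [-179.9, -0.3, 179.9]
force: [-0.8, -1.0, -1.9]
opening: 0.0497
clock 26.6 pos [0.669  0.0125 0.1853] rpy [-179.94   -0.32  179.9 ] F [-0.8 -1.  -1.9] open 0.0497
tool delta (yaw kept) [-0.0013 -0.0021  0.0623] turn 0.0025 dist 0.062
```

```bash
python3 -m handwheel '[[[-0.002,-0.0011,0.02,0.0025,1],[0,0,0.02,0,1],[0,0,0.015,0,1],[0,0,0.005,0,1],[0,0,0.001,0,1],[0,0,0,0,1]]]'; python3 go.py .671 .0114 .119 -.25
```

```text
clock: 27.1
tool_pos: [0.6714, 0.0088, 0.1276]
orientation: [-180.0, -0.1, 179.6]
force: [-0.2, 0.9, -1.4]
opening: 0.0494
clock 27.1 pos [0.6714 0.0088 0.1276] rpy [-1.7996e+02 -8.0000e-02  1.7960e+02] F [-0.2  0.9 -1.4] open 0.0494
tool delta (yaw kept) [0.0004 0.0026 0.0086] turn -0.0026 dist 0.009
```

```bash
python3 -m handwheel '[[[0,0.0026,0.002,-0.0026,1],[0,0,0.002,0,1],[0,0,0.002,0,1],[0,0,0.0015,0,1],[0,0,0.0015,0,1],[0,0,0.0015,0,1],[0,0,0,0,1]]]'; python3 go.py .671 .0114 .119 -.25;  python3 -m handwheel '[[[0,0,0.0015,0,1],[0,0,0.0015,0,1],[0,0,0.0015,0,1],[0,0,0.0015,0,1],[0,0,0,0,1]]]'; python3 go.py .671 .0114 .0994 -.25
```

```text
clock: 27.68
tool_pos: [0.6719, 0.0122, 0.1181]
orientation: [-180.0, 0.0, 179.8]
force: [-2.1, 0.6, 2.8]
opening: 0.0494
clock 27.68 pos [0.6719 0.0122 0.1181] rpy [-1.8000e+02  2.0000e-02  1.7978e+02] F [-2.1  0.6  2.8] open 0.0494
tool delta (yaw kept) [ 0.0009 -0.0008 -0.0009] turn 0.0006 dist 0.002
clock: 28.1
tool_pos: [0.6715, 0.0123, 0.1113]
orientation: [180.0, -0.0, 179.8]
force: [-4.1, 2.4, 4.2]
opening: 0.0492
clock 28.1 pos [0.6715 0.0123 0.1113] rpy [ 1.7999e+02 -3.0000e-02  1.7977e+02] F [-4.1  2.4  4.2] open 0.0492
tool delta (yaw kept) [ 0.0005 -0.0009  0.0119] turn 0.0004 dist 0.012
```

```bash
python3 -m handwheel '[[[0,-0.0005,0.0015,0,1],[0,0,0.0015,0,1],[0,0,0.0015,0,1],[0,0,0.0015,0,1],[0,0,0.0015,0,1],[0,0,0.0015,0,1],[0,0,0,0,1]]]'; python3 go.py .671 .0114 .0994 -.25;python3 - <<'E'
from h import *
s=vision.snapshot("side");save(s,"d15.png",(290,150,410,250),6)
E
```

```text
clock: 28.68
tool_pos: [0.6724, 0.0118, 0.1026]
orientation: [180.0, 0.1, 179.8]
force: [-2.0, 3.4, 3.2]
opening: 0.0492
clock 28.68 pos [0.6724 0.0118 0.1026] rpy [1.7999e+02 6.0000e-02 1.7978e+02] F [-2.   3.4  3.2] open 0.0492
tool delta (yaw kept) [ 0.0014 -0.0004  0.0032] turn 0.0006 dist 0.003
```

View pics/d15.png

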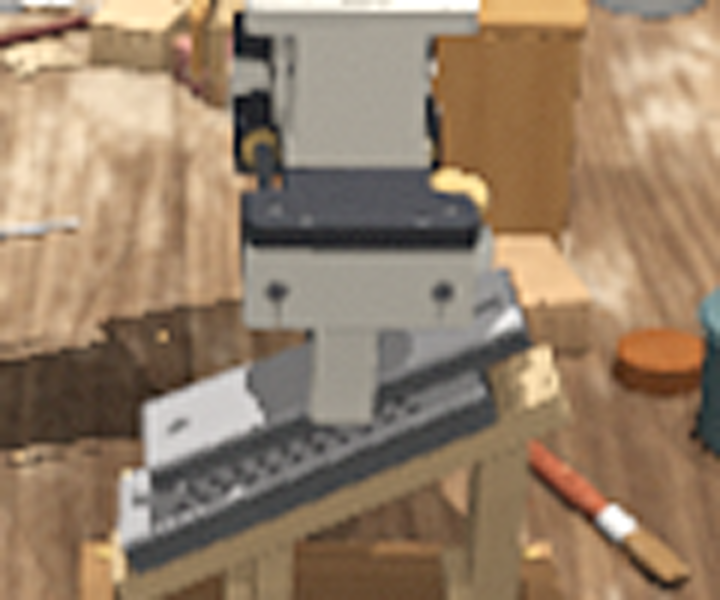

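The tilt is about 5° short; a bit more.

```bash
python3 -m handwheel '[[[0,0,0.0015,0,1],[0,0,0.0015,0,1],[0,0,0.001,0,1],[0,0,0,0,1]]]'; python3 go.py .671 .0114 .0994 -.25;python3 - <<'E'
from h import *
s=vision.snapshot("side");save(s,"d16.png",(290,170,410,260),6)
E
```

```text
clock: 29.07
tool_pos: [0.6723, 0.0114, 0.0988]
orientation: [-180.0, 0.0, 179.8]
force: [0.6, 2.3, 3.8]
opening: 0.0495
clock 29.07 pos [0.6723 0.0114 0.0988] rpy [-1.7998e+02  5.0000e-02  1.7977e+02] F [0.6 2.3 3.8] open 0.0495
tool delta (yaw kept) [ 0.0013 -0.     -0.0006] turn 0.0004 dist 0.001
```

View pics/d16.png

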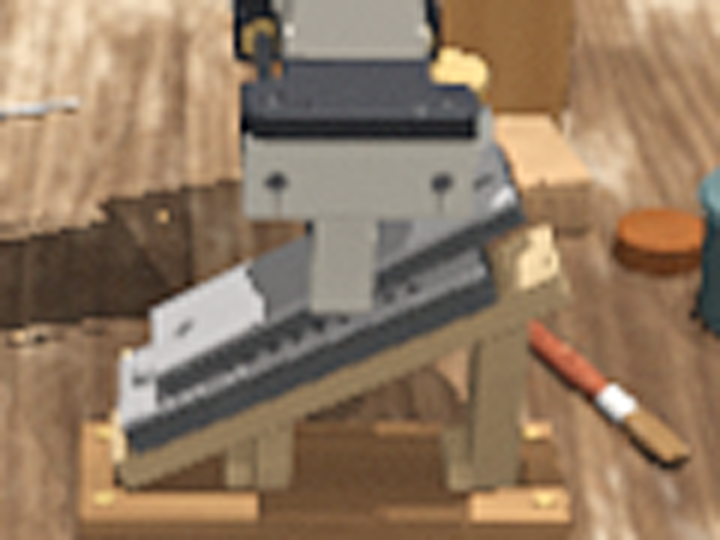

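Now parallel to the coarse plate. I lift clear and shift down-slope to over the pins.

```bash
python3 -m handwheel '[[[0,0,-0.004,0,1],[0,0,-0.005,0,1],[0.005,0,0.001,0,1],[0.006,0,0.003,0,1],[0.006,0,0.003,0,1],[0.004,0,0.003,0,1],[0,0,0.003,0,1],[0,0,0,0,1],[0,0,0,0,1]]]'; python3 - <<'E'
from h import *
s=vision.snapshot("side");save(s,"d17.png",(290,170,410,260),6)
a=vision.snapshot("scene");save(a,"s17.png",(220,180,350,290),6)
E
python3 go.py .6514 .0114 .0929 -.25
```

```text
clock: 29.87
tool_pos: [0.6508, 0.0118, 0.0944]
orientation: [-180.0, -0.0, 179.8]
force: [0.4, -0.1, -1.9]
opening: 0.0499
clock 29.97 pos [0.6512 0.0118 0.0947] rpy [-1.8000e+02  1.0000e-02  1.7978e+02] F [-0.4  0.5 -1.9] open 0.0495
tool delta (yaw kept) [-0.0002 -0.0004  0.0018] turn 0.0004 dist 0.002
```

View pics/d17.png

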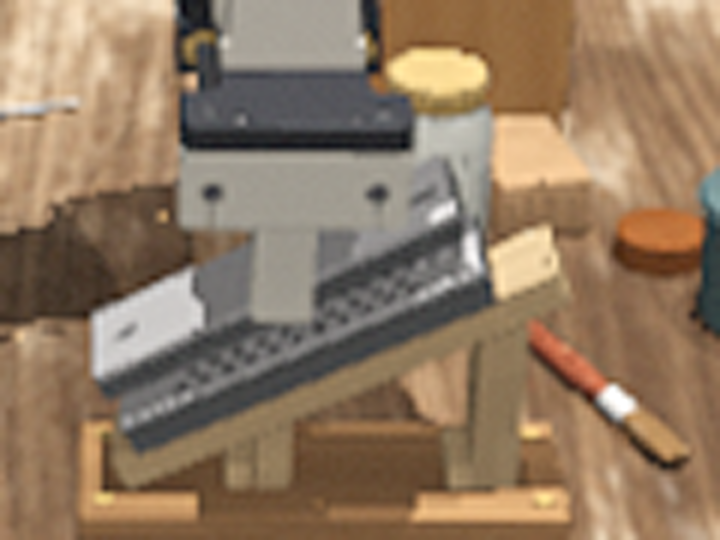

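View pics/s17.png

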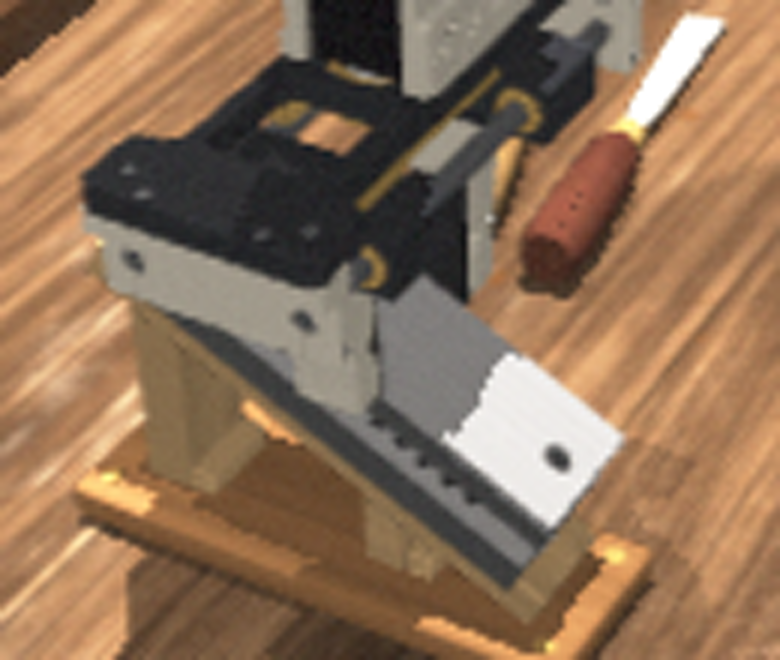

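```bash
python3 -m handwheel '[[[-0.00045,0,0.0009,0,1],[-0.00045,0,0.0009,0,1],[-0.00045,0,0.0009,0,1],[-0.00045,0,0.0009,0,1],[0,0,0,0,1]]]';python3 -m handwheel '[[[-0.00045,0,0.0009,0,1],[-0.00045,0,0.0009,0,1],[0,0,0,0,1]]]';python3 -m handwheel '[[[-0.00045,0,0.0009,0,1],[-0.00045,0,0.0009,0,1],[0,0,0,0,1]]]'
```

```text
clock: 30.38
tool_pos: [0.6526, 0.0117, 0.0907]
orientation: [-180.0, -0.0, 179.8]
force: [-0.9, -0.3, -1.7]
opening: 0.0493
clock: 30.63
tool_pos: [0.6534, 0.0116, 0.089]
orientation: [-180.0, -0.0, 179.8]
force: [0.2, 0.2, -2.6]
opening: 0.0492
clock: 30.88
tool_pos: [0.6541, 0.0114, 0.0872]
orientation: [-180.0, -0.0, 179.8]
force: [-2.4, -1.1, -1.5]
opening: 0.0496
```

```bash
python3 -m handwheel '[[[-0.0002,-0.0003,0.0009,0,1],[-0.00045,0,0.0009,0,1],[0,0,0,0,1]]]';python3 -m handwheel '[[[-0.00045,0,0.0009,0,1],[-0.00045,0,0.0009,0,1],[0,0,0,0,1]]]'; python3 - <<'E'
from h import *
s=vision.snapshot("side");save(s,"d18.png",(290,170,410,260),6)
a=vision.snapshot("scene");save(a,"s18.png",(220,180,350,290),6)
E
```

```text
clock: 31.13
tool_pos: [0.6552, 0.0111, 0.0853]
orientation: [-180.0, -0.0, 179.7]
force: [1.2, -3.9, -4.6]
opening: 0.0498
clock: 31.38
tool_pos: [0.656, 0.011, 0.0839]
orientation: [-180.0, -0.0, 179.8]
force: [-1.9, -5.4, -1.1]
opening: 0.0491
```

View pics/d18.png

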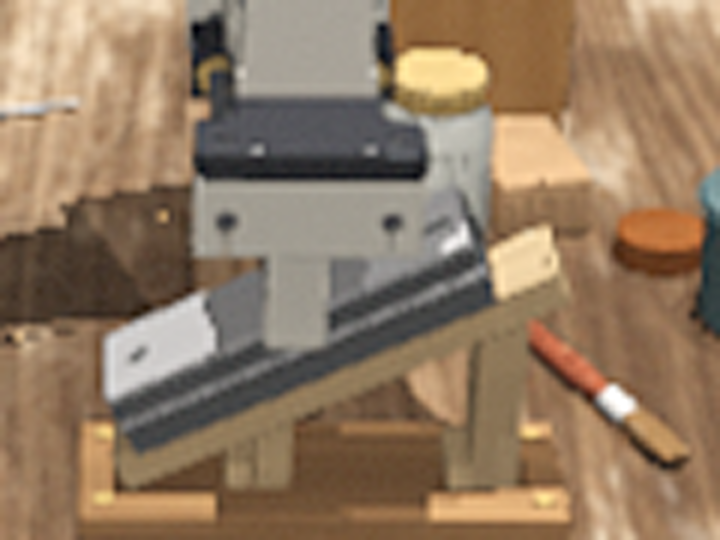

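View pics/s18.png

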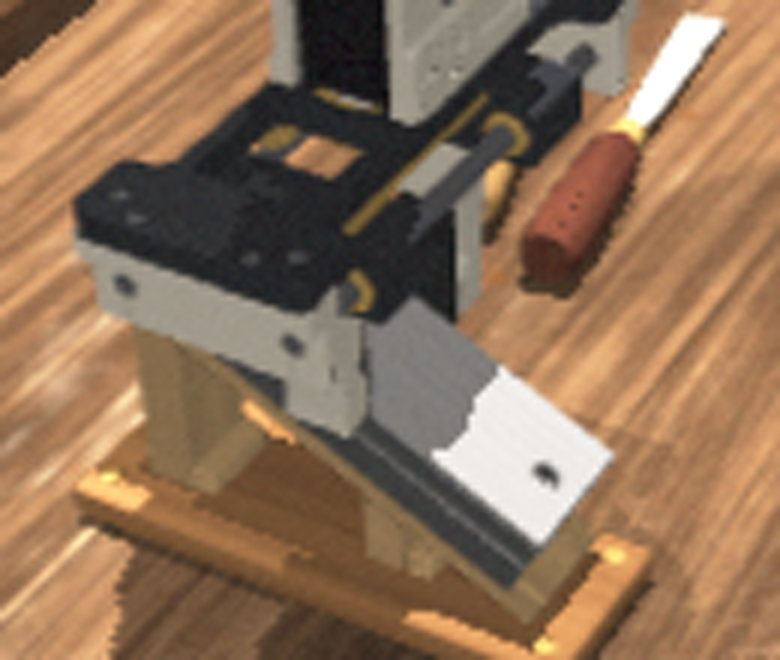

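Nearly home, with 5 N of side force toward −y. I ease sideways, then take the last millimetre.

```bash
python3 -m handwheel '[[[0,-0.0008,0,0,1],[0,0,0,0,1]]]'; python3 -m handwheel '[[[-0.00045,0,0.0009,0,1],[0,0,0,0,1]]]';python3 -m handwheel '[[[-0.00045,0,0.0009,0,1],[0,0,0,0,1]]]'
```

```text
clock: 31.65
tool_pos: [0.656, 0.0108, 0.0839]
orientation: [180.0, 0.0, 179.8]
force: [-1.1, -1.1, -2.0]
opening: 0.0494
clock: 31.82
tool_pos: [0.656, 0.0108, 0.0838]
orientation: [180.0, -0.0, 179.8]
force: [-5.2, -1.7, 6.9]
opening: 0.0495
clock: 31.98
tool_pos: [0.6561, 0.0108, 0.0837]
orientation: [-180.0, -0.0, 179.8]
force: [-9.8, -0.4, 12.7]
opening: 0.0493
```

```bash
python3 -m handwheel '[[[0.0008,0,-0.0016,0,1],[0,0,0,0,0],[0,0,0,0,0],[0,0,0,0,0],[0,0,0,0,0],[0,0,-0.01,0,0],[0,0,-0.03,0,0],[0,0,-0.04,0,0],[0,0,-0.04,0,0],[0,0,-0.02,0,0],[0,0,0,0,0],[0,0,0,0,0]]]'; python3 - <<'E'
from wr import *
s=vision.snapshot("side");save(s,"d19.png",(300,190,400,270),8)
a=vision.snapshot("scene");save(a,"s19.png",(225,200,335,300),6)
print(telemetry.get_obs()["clock"])
E
```

```text
clock: 32.98
tool_pos: [0.6571, 0.0109, 0.2265]
orientation: [179.9, 0.2, 179.8]
force: [0.7, -0.1, -0.7]
opening: 0.0877
33.0833
```

View pics/d19.png

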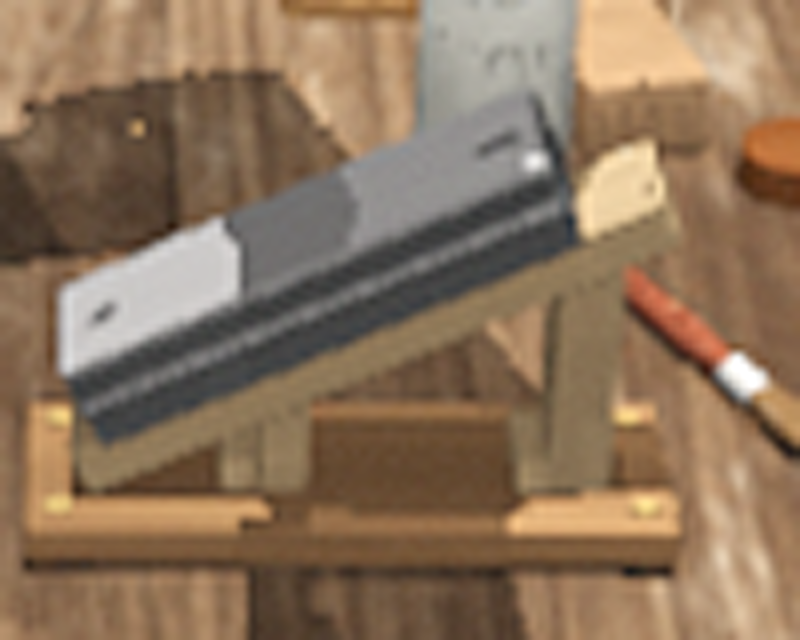

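View pics/s19.png

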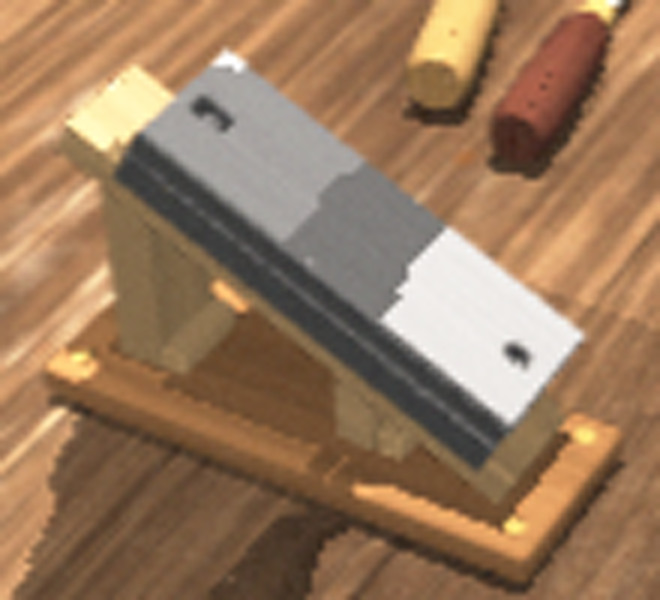

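The fine plate is on the pins, but a light line shows between the plates in both views. I overlay the predicted home outline to check for a gap.

```bash
cat > ov.py <<'E'
from h import *
import sys
t=np.radians(27)
def W(u,v,n,X0=.672,Y0=.0105,w=-.004):
    X=np.array([u*np.cos(t)-n*np.sin(t),v,u*np.sin(t)+n*np.cos(t)])/1e3
    return np.array([X0+X[0]-w*X[1],Y0+X[1]+w*X[0],.073+X[2]])
def overlay(p,crop,s,name,v):
    im=cv2.cvtColor(p["color"],4)[crop[1]:crop[3],crop[0]:crop[2]]
    im=cv2.resize(im,None,fx=s,fy=s,interpolation=cv2.INTER_CUBIC)
    raw=im.copy()
    for n,c in((0,(0,255,0)),(16,(0,255,255)),(28,(0,0,255))):
        q=[((proj(p,W(u,v,n))[0]+.5-crop[:2])*s) for u in(-82.2,67.8)]
        cv2.line(im,tuple(np.int32(q[0])),tuple(np.int32(q[1])),c,1,cv2.LINE_AA)
    cv2.imwrite("pics/"+name,im)
s=vision.snapshot("side");a=vision.snapshot("scene")
overlay(s,np.array((300,195,380,255)),10,"ov_d%s.png"%sys.argv[1],-25)
overlay(a,np.array((238,202,328,282)),7,"ov_s%s.png"%sys.argv[1],25)
E
python3 ov.py 1
```

```text
(no output)
```

View pics/ov_d1.png

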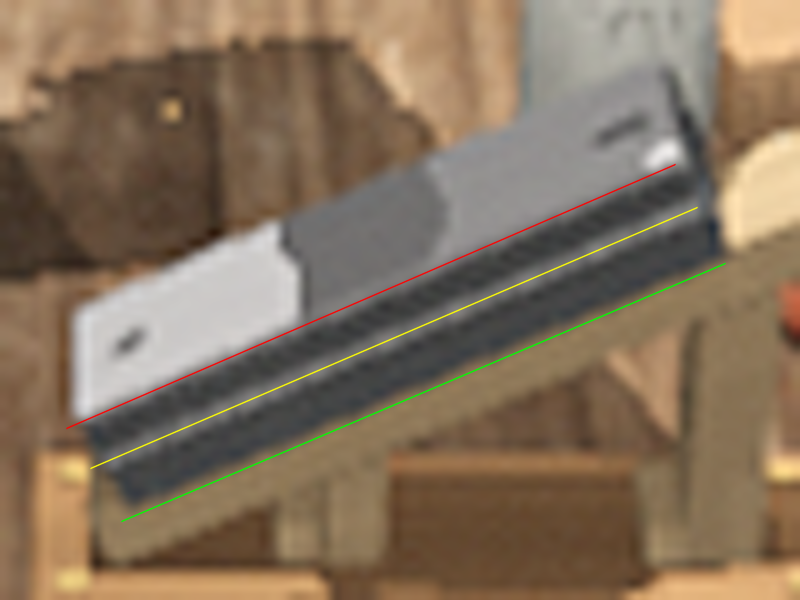

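View pics/ov_s1.png

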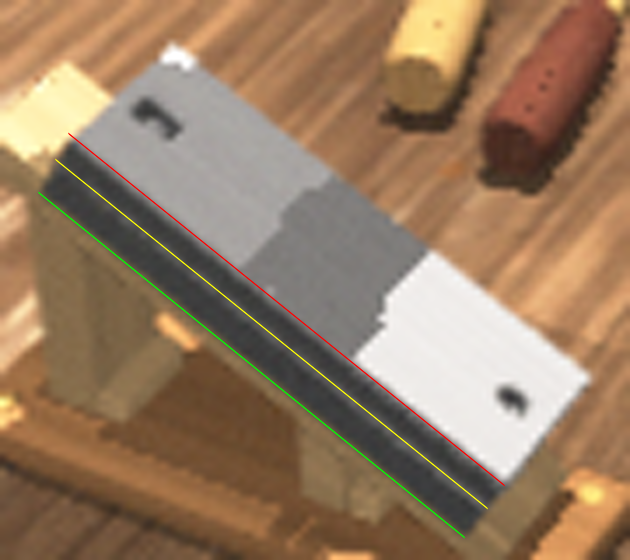

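Both overlays match a stack 28 mm thick within a pixel, so there's no real gap and the light line is an edge highlight. To be sure, I'll touch each end lightly with closed fingers. Predicted contact at home: TCP z ≈ 0.1175 for x = 0.70, and 0.0778 for x = 0.622.

```bash
python3 -m handwheel '[[[-0.015,0,0,0,1],[-0.015,0,0,0,1],[-0.013,0,0,0,1],[0,0,0.015,0,1],[0,0,0.015,0,1],[0,0,0.015,0,1],[0,0,0.015,0,1],[0,0,0.015,0,1],[0,0,0.01,0,1],[0,0,0.005,0,1],[0,0,0,0,1],[0,0,0,0,1],[0,0,0,0,1],[0,0,0,0,1]]]'; python3 go.py .70 .0105 .1205 -.25
```

```text
clock: 34.35
tool_pos: [0.6996, 0.0106, 0.1347]
orientation: [180.0, 0.1, 179.8]
force: [0.0, -1.1, -0.0]
opening: 0.0021
clock 34.35 pos [0.6996 0.0106 0.1347] rpy [1.7998e+02 9.0000e-02 1.7978e+02] F [ 0.  -1.1 -0. ] open 0.0021
tool delta (yaw kept) [-0.0003 -0.0001  0.0142] turn 0.0005 dist 0.014
```

```bash
python3 -m handwheel '[[[0,0,0.006,0,1],[0,0,0.005,0,1],[0,0,0.0015,0,1],[0,0,0,0,1]]]';python3 -m handwheel '[[[0,0,0.001,0,1],[0,0,0.001,0,1],[0,0,0,0,1]]]';python3 -m handwheel '[[[0,0,0.001,0,1],[0,0,0.001,0,1],[0,0,0,0,1]]]'
```

```text
clock: 34.68
tool_pos: [0.6985, 0.0104, 0.1202]
orientation: [-180.0, -0.1, 179.8]
force: [-0.1, -0.2, 0.1]
opening: 0.0005
clock: 34.93
tool_pos: [0.6991, 0.0105, 0.1191]
orientation: [180.0, -0.0, 179.8]
force: [-0.1, -0.1, 0.1]
opening: 0.0003
clock: 35.18
tool_pos: [0.699, 0.0104, 0.117]
orientation: [180.0, -0.0, 179.8]
force: [0.3, -0.2, 0.0]
opening: 0.0006
```

```bash
python3 -m handwheel '[[[0,0,0.001,0,1],[0,0,0,0,1]]]';python3 -m handwheel '[[[0,0,0.001,0,1],[0,0,0,0,1]]]'
```

```text
clock: 35.35
tool_pos: [0.699, 0.0105, 0.116]
orientation: [180.0, -0.0, 179.8]
force: [0.9, 0.2, 0.7]
opening: 0.0006
clock: 35.52
tool_pos: [0.6992, 0.0104, 0.1158]
orientation: [-180.0, 0.0, 179.8]
force: [-1.5, 0.3, 3.0]
opening: 0.0004
```

```bash
python3 -m handwheel '[[[0,0,0.001,0,1],[0,0,0,0,1]]]';python3 -m handwheel '[[[0,0,-0.01,0,1],[0.02,0,0,0,1],[0.03,0,0,0,1],[0.027,0,0.01,0,1],[0,0,0.02,0,1],[0,0,0.01,0,1],[0,0,0,0,1]]]'; python3 go.py .622 .0105 .0778 -.25
```

```text
clock: 35.68
tool_pos: [0.6993, 0.0104, 0.1156]
orientation: [-180.0, 0.1, 179.8]
force: [-4.2, 1.1, 8.7]
opening: 0.0004
clock: 36.27
tool_pos: [0.621, 0.0106, 0.0824]
orientation: [-180.0, -0.2, 179.8]
force: [0.1, -0.3, 0.0]
opening: 0.0006
clock 36.27 pos [0.621  0.0106 0.0824] rpy [-1.7996e+02 -1.7000e-01  1.7976e+02] F [ 0.1 -0.3  0. ] open 0.0006
tool delta (yaw kept) [-0.001  -0.0001  0.0046] turn 0.0002 dist 0.005
```

```bash
python3 -m handwheel '[[[0,0,0.0015,0,1],[0,0,0.0015,0,1],[0,0,0,0,1]]]';python3 -m handwheel '[[[0,0,0.001,0,1],[0,0,0.001,0,1],[0,0,0,0,1]]]';python3 -m handwheel '[[[0,0,0.001,0,1],[0,0,0,0,1]]]';
```

```text
clock: 36.52
tool_pos: [0.623, 0.0108, 0.0814]
orientation: [180.0, 0.0, 179.8]
force: [-0.3, 0.1, -1.4]
opening: 0.0002
clock: 36.77
tool_pos: [0.6222, 0.0107, 0.0791]
orientation: [180.0, 0.0, 179.8]
force: [-0.3, -0.0, -0.2]
opening: 0.0004
clock: 36.93
tool_pos: [0.6221, 0.0108, 0.0781]
orientation: [180.0, -0.0, 179.8]
force: [-1.1, 0.8, 0.1]
opening: 0.0002
```

```bash
python3 -m handwheel '[[[0,0,0.001,0,1],[0,0,0,0,1]]]';python3 -m handwheel '[[[0,0,0.001,0,1],[0,0,0,0,1]]]';python3 -m handwheel '[[[0,0,0.001,0,1],[0,0,0,0,1]]]'
```

```text
clock: 37.1
tool_pos: [0.6224, 0.0107, 0.0776]
orientation: [-180.0, 0.0, 179.8]
force: [-1.4, -0.1, 3.7]
opening: 0.0002
clock: 37.27
tool_pos: [0.6225, 0.0107, 0.0773]
orientation: [-180.0, 0.1, 179.8]
force: [-2.8, 1.2, 8.7]
opening: 0.0006
clock: 37.43
tool_pos: [0.6226, 0.0107, 0.077]
orientation: [-180.0, 0.1, 179.8]
force: [-3.9, 0.0, 14.1]
opening: 0.0004
```

Contacts were at z = 0.116 and 0.0777, at or slightly below the home prediction (0.117 and 0.078), and firm. Both ends are down. I retreat and take a last look.

```bash
python3 -m handwheel '[[[0,0,-0.01,0,1],[0,0,-0.03,0,1],[0.01,0,-0.04,0,1],[0.02,0,-0.04,0,1],[0.02,0,-0.03,0,1],[0.02,0,0,0,1],[0,0,0,0,1],[0,0,0,0,1]]]'; python3 ov.py 2; python3 - <<'E'
from h import *
s=vision.snapshot("scene");save(s,"s20.png");print(telemetry.get_obs()["clock"],telemetry.get_obs()["force"])
E
```

```text
clock: 38.1
tool_pos: [0.553, 0.0112, 0.2237]
orientation: [179.9, 0.1, 179.8]
force: [1.4, 0.5, -0.3]
opening: 0.0008
38.25 [-0.45480728 -0.22608516  0.96263208]
```

View pics/ov_s2.png

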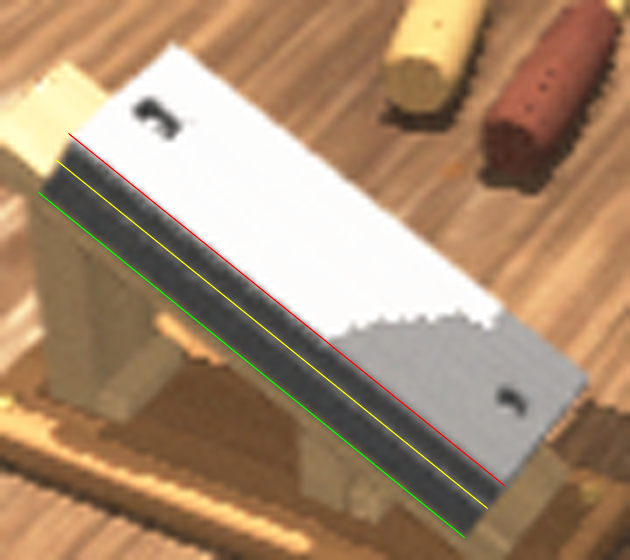

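View pics/s20.png

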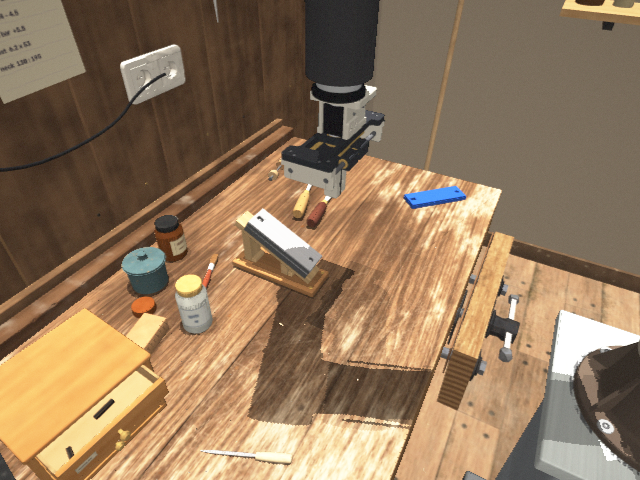

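The stack sits on the stand at (280,245), matching the home overlay. The chisel, gouge, jar and blue plate are where they started, and the arm is clear.

```bash
python3 -c "
from plant import close_job
print(close_job())"
```

```text
the job is handed in; nothing more can be done
None
```

Both plates are on the stand and the job is handed in at about 38 s. The coarse plate went on first, then the fine plate, both over the same two pins. For each, I gripped it level and turned it to the bed's slope by resting it lightly on the upper pin. I then eased it down square to the bed with side forces under about 6 N.

**Checks that agreed**
- **Coarse plate:** it stopped at a height of 67.2 mm, against 67.1 mm predicted for home.
- **Fine plate:** it stopped within about 0.5 mm of the predicted home height. Light pushes on its top with closed fingers, about 9 N up-slope and 14 N down-slope, found both ends firm and no higher than predicted.
- **Outline:** the predicted outline of a 28 mm stack matched the camera pictures to about a pixel.
- **Other things:** the chisel, gouge, spirit jar and blue look-alike look to be where they started in the last picture, and the robot was touching nothing.

**Checks that disagreed**
- **Fingertips:** my first two attempts to grip the coarse plate closed above it without moving it. By touch, the fingertips are about 6 mm behind the reported tool point, not 17 mm ahead, so I used the measured value. Finding it pressed the plate flat on the bench with up to 42 N through the fingertips.
- **Upper end:** the touch there was about 1 mm lower than predicted, which I put down to calibration.
- **Side view:** a faint light line shows between the plates. I took it as light on the edge, because the measured stack height leaves no gap.

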